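# Ease a press-fit gas-cell cover off evenly with a wedge

### The arm

A 6-joint arm with a two-finger parallel gripper is mounted at the origin on the work surface. World frame = base frame: x ahead of the robot, y to its left, z up, the work surface at z = 0. Lengths are in m, angles in rad, forces in N, time in s.
With the tool pointing down it reaches from about 0.425 to 0.95 m from the base axis. Payload 3.5 kg.
Tool frame: the origin (TCP) lies between the finger pads; the fingertips stand 25 mm ahead of it and the grasp point (between the pads) lies 6 mm ahead of it (ctrl.finger_overhang is the distance from the TCP to the fingertips, in m); x points along the fingers, y is the direction in which the jaws open and shut, and the axes are right-handed (so a half turn about x gives the same grasp; the last joint's range is limited). The gripper opens to 85 mm and grips with 20 to 120 N. Pads are 22 mm wide; open, the fingers measure 114 mm over their backs; the gripper's body (76 mm by 85 mm) begins 54 mm behind the grasp point. The pads swing forward as they close: fully open they stand 13 mm farther back than shut.
Start: joints at [-1.311, 0.286, 1.577, -0, 1.279, -0.15], TCP at [0.269, -0.619, 0.256] pointing down, gripper open.
Joint ranges: [-2.77, 2.77], [-0.9, 2.22], [0.21, 2.48], [-1.53, 4.67], [0.24, 2.81], [-2.84, 2.84]. Speed limits (rad/s): [2.79, 2.79, 3.14, 3.14, 3.14, 3.14].

### API

Orientations are given as a unit quaternion [x, y, z, w].
In Python, from plant import ctrl gives the robot as it stands.
- The arm moves only by the tool play_rows, never from a script. Its argument "targets" is a list of rows, each an object with "delta_pos": the shift along the world's x, y, z normalised to -1 to 1, where 1 is 1000 mm, a list of three; "delta_rot": the turn, a rotation vector about the world's x, y, z normalised to -1 to 1, where 1 is pi rad, a list of three; "claw": the finger opening in mm, from 0 to 85.4. In form: [{"delta_pos": [tx, ty, tz], "delta_rot": [wx, wy, wz], "claw": claw}, ...]. A call has 1 to 20 rows; each row is the pose to reach, as a shift and turn from the pose measured when the call began, turning the shorter way round; what a row does not reach only later rows make up. A row lasts 1/12 s, in which the tool goes at most 41.7 mm and 7.16 degrees, less where a joint would pass 70% of its speed; a pose out of reach is approached as far as the arm can. A call with a number of a shift or a turn outside -1 to 1 is refused whole. A call with a gripper value outside its range is refused whole. The fingers move at their own pace and stop on an object; "newtons" is the grip in N (left out, the last holds). Time passes only in rows, so rows that repeat a pose let the fingers close. It gives the time, the measured TCP pose, the force and the opening at its end, in the units of the state.
- ctrl.get_state(): the state, without advancing time (a new reading comes with each control period).
- ctrl.read_camera(name): name is "scene" or "top" or "wrist"; returns the picture (400x640x3 uint8, blue, green, red); there is no depth.
- ctrl.calibration(name): a dict with "fx", "fy", "cx", "cy" (pixels), "camera_from_world" (4x4, takes a point from world to camera coordinates). Camera axes: x right, y down, z forward; pixel columns grow to the right and rows downward; lengths in m; the calibration is good to about 2 mm. A picture is of the moment at which its call begins: read the wrist's pose just before it. calibration takes no time and is no camera call; for the wrist camera it gives the pose at the moment of the call.
- ctrl.sign_off(): hands the job in, once; it reports no verdict.
The state is a dict: "time": time; "qpos": joint angles; "dq": joint speeds; "joint_efforts": joint torques, N m; "eef_pos": TCP position; "tcp_rot": TCP orientation; "contact_force": force on the tool from outside, world axes, zero at the start; "wrist_torque": the same for the moment, N m; "opening": opening from 0.0 (shut) to 1.0 (fully open).
Only numpy, scipy, OpenCV 4.12 (cv2) and the standard library are available. Lean on these libraries where they do the work, as an engineer would, in place of code of your own. Each camera call takes 0.05 s, during which the arm holds its last target. There are 200 camera calls.

### The job

Ease the pressed-on cover of the gas cell up evenly: take the steel wedge by its grip and, keeping it flat on the ledge, gently work it by feel into the seam under the left and the right lip in turn until the gap under each lip is about 12 mm (3.5 mm when seated), never letting one lip get more than 5 mm ahead of the other. Touch the cell with the wedge only and push with no more than about 15 N, then stand the wedge back on the bench and leave everything else alone.

Things in the scene. Friction and masses are not known exactly. Their poses are not given: they have to be found in the camera images.
- wedge_grip (a point): Middle of the wedge's grip, 30 above its flat underside. Double-ended steel wedge, 180 g, standing on the bench: upright grip block in the middle (22 in x, 30 in y, 60 tall), one blade out along +y and one along -y, alike, 22 wide, tips 70 from the middle. x across the blades, y along them, z up.
- wedge: The same wedge; origin on its underside below the grip. The underside is one flat plane. Each blade is 55 long; its top slopes evenly from 17.4 thick at the grip to 2 thick at the tip: 0.28 mm of lift per mm of travel. As both ends are alike, it can work from either side of the cell without being turned round.
- cell: Gas-cell module, fixed, on screw feet 4 to 10 high: pale block 124 (x) by 170 (y), 30 thick, carrying a flat dark steel ledge plate 98 (x) by 170 (y) and, pressed on over its middle, an aluminium cover 96 (x) by 110 (y), 14 thick. Origin: centre of the block's underside, x and y level, z up. 30 of bare ledge lies outside the cover on its left (+y) and right (-y).
- end_left (a point): Middle of the lower edge of the block's left (+y) end, 85 from the origin. The ledge plate stands on shims that were not measured: its top lies 45 to 59 above the block's underside, level, alike on both sides and unchanging; find it by touch. The cover's left and right edges, 55 from the middle, are its lips, with a seam 3.5 to 4 high under them when seated.
- end_right (a point): Middle of the lower edge of the block's right (-y) end, 85 from the origin. The seam is open only on the left and right, 50 deep from each lip (cheeks, 13 above the ledge, close the x sides).
- lift_left (a joint): How far the left (+y) lip is raised off its seat, in rad about the right lip: 0.01 rad is 1.1 mm; starts at 0 to 0.005. Gap under the lip = 3.5 mm + 110 mm x this value. About 4 N upwards under the left lip raises it alone; it stays where it is left; stop at 0.13.
- lift_right (a joint): The same for the right (-y) lip, about the left lip: 0.01 rad is 1.1 mm; starts at 0 to 0.005. Gap under the lip = 3.5 mm + 110 mm x this value. About 4 N upwards under the right lip raises it alone; it stays where it is left; stop at 0.13.
- gauge: Bystander. Plain gauge bar of the same steel and with the same upright grip as the wedge (140 long, 22 wide), but its two arms are flat and blunt, 12 thick all along. Origin under its centre, arms along its y.
- vial: Bystander: small glass vial, 26 across, 42 tall. Origin under its centre.
- die: Bystander: steel pellet die, a cylinder 38 across, 32 tall. Origin under its centre.
- dish: Bystander: shallow white dish, 76 across, 16 tall. Origin under its centre.
- driver: Bystander: screwdriver lying on the bench.
- boxlet: Bystander: small carton, 70 x 100 x 35. Origin under its centre.
Things that resemble listed ones, but are neither listed nor needed, are in the scene too. What is shaped like the wedge but red or turquoise is not meant.

How it is judged:
On the way, in this order (a step that is already met when the one before it is completed fails the run):
1. one lip raised at least 2.5 mm, the wedge pressing in the seam with its tip at least 12 mm under the lip (value of joint any of lift_left, lift_right above 0.02273 rad and horizontal distance between wedge_grip and cell below 0.113 m and contact force between wedge and cell above 1 N), for 0.2 s.
2. both lips raised at least 2.5 mm, the wedge pressing in the seam with its tip at least 12 mm under the lip (value of joint each of lift_left, lift_right above 0.02273 rad and horizontal distance between wedge_grip and cell below 0.113 m and contact force between wedge and cell above 1 N), for 0.2 s.
At the end, for the whole second after the job is handed in: Both lips are raised 6.5 to 10.5 mm off their seat (gap under each 10 to 14 mm); the wedge stands upright, on its flat underside, on the bench, at rest and clear of the cell (value of joint lift_left between 0.05909 and 0.09545 rad and value of joint lift_right between 0.05909 and 0.09545 rad and height (world z) of wedge_grip below 0.036 m and angle between wedge_grip's own z axis and vertical below 0.1 rad and linear speed of wedge below 0.01 m/s and contact force between wedge and cell below 0.1 N); the robot touches nothing.
It fails at once if one lip gets more than 5 to 6 mm ahead of the other (judged in steps of 1 mm) ((value of joint lift_left above 0.05455 rad and value of joint lift_right below 0.00909 rad) or (value of joint lift_left above 0.06364 rad and value of joint lift_right below 0.01818 rad) or (value of joint lift_left above 0.07273 rad and value of joint lift_right below 0.02727 rad) or (value of joint lift_left above 0.08182 rad and value of joint lift_right below 0.03636 rad) or (value of joint lift_left above 0.09091 rad and value of joint lift_right below 0.04545 rad) or (value of joint lift_left above 0.1 rad and value of joint lift_right below 0.05455 rad) or (value of joint lift_left above 0.10909 rad and value of joint lift_right below 0.06364 rad) or (value of joint lift_left above 0.11818 rad and value of joint lift_right below 0.07273 rad) or (value of joint lift_right above 0.05455 rad and value of joint lift_left below 0.00909 rad) or (value of joint lift_right above 0.06364 rad and value of joint lift_left below 0.01818 rad) or (value of joint lift_right above 0.07273 rad and value of joint lift_left below 0.02727 rad) or (value of joint lift_right above 0.08182 rad and value of joint lift_left below 0.03636 rad) or (value of joint lift_right above 0.09091 rad and value of joint lift_left below 0.04545 rad) or (value of joint lift_right above 0.1 rad and value of joint lift_left below 0.05455 rad) or (value of joint lift_right above 0.10909 rad and value of joint lift_left below 0.06364 rad) or (value of joint lift_right above 0.11818 rad and value of joint lift_left below 0.07273 rad)).
It fails at once if wedge pressed on the cell (ledge and cover together) with more than 22 N (contact force between wedge and cell above 22 N).
It fails at once if cell or cover touched with the gripper or arm (over 2 N) (contact force between any of the fingers, the arm and cell above 2 N).
It fails at once if cell or cover touched with the gauge bar (contact force between gauge and cell above 1 N).
It fails at once if a bystander moved more than 20 mm (distance of any of gauge, vial, die, dish, driver, boxlet from where it was at the start of the episode above 0.02 m).
It also fails if it takes over 67 s, if anything falls off the work surface, if the arm or the gripper's body presses on something with over 40 N, if the wrist force passes 120 N, or if a joint passes its speed limit or range.

## Working session

There is one attempt and no reset: what is moved stays moved. The work goes in short steps, Python scripts to look and compute and a tool call to move; the robot and the scene stay as the last step left them, time stands still between calls to the robot, and variables do not carry over. Pictures are saved under pics/ and viewed, about 8 in all and at most 12, crops included, and the job is handed in when it is done.

Besides the shell and the picture viewer there is one more tool, called after ">>>" as a command line: name --argument value ..., lists and objects as JSON in quotes. play_rows: Moves the arm, as the interface text tells. Its arguments: {"type":"object","properties":{"targets":{"type":"array"},"newtons":{"type":"number"}},"required":["targets"]}

```bash
mkdir -p pics && ls && python3 - <<'E'
from plant import ctrl
import cv2,numpy as np
s=ctrl.get_state();print(s)
for n in("scene","top"):
    im=ctrl.read_camera(n);cv2.imwrite(f"pics/{n}0.png",im)
    c=ctrl.calibration(n);print(n,c["fx"],c["cx"],c["cy"],np.round(c["camera_from_world"],3).tolist())
print(ctrl.finger_overhang)
E
```

```text
pics
{'time': 0.0, 'qpos': array([-1.31097147e+00,  2.87199815e-01,  1.57820060e+00,  1.93944631e-05,
        1.27859972e+00, -1.50018062e-01]), 'dq': array([ 0.00016035, -0.0005441 , -0.00153425,  0.00048531,  0.00088909,
       -0.00037851]), 'joint_efforts': array([-2.42718088e-04, -4.05981266e+01, -2.92622977e+01, -1.94517902e-04,
        5.89362782e-03,  3.44813820e-06]), 'eef_pos': array([ 0.2688261 , -0.61849669,  0.25491157]), 'tcp_rot': array([-0.69227171, -0.14473755,  0.69235202, -0.14303705]), 'contact_force': array([-0.09121835, -0.07015184,  0.14974147]), 'wrist_torque': array([ 0.00821031,  0.02079006, -0.00746556]), 'opening': 0.9965462992642429}
scene 460.838745753845 313.51404911353893 208.6140488190056 [[0.726, 0.688, -0.001, -0.301], [0.431, -0.455, -0.779, -0.186], [-0.537, 0.565, -0.627, 1.672], [0.0, 0.0, 0.0, 1.0]]
top 507.51505008928655 317.3477918688649 195.05874890806098 [[0.006, -1.0, 0.005, -0.087], [-0.999, -0.006, -0.049, 0.508], [0.049, -0.005, -0.999, 1.681], [0.0, 0.0, 0.0, 1.0]]
0.025
```

View pics/top0.png

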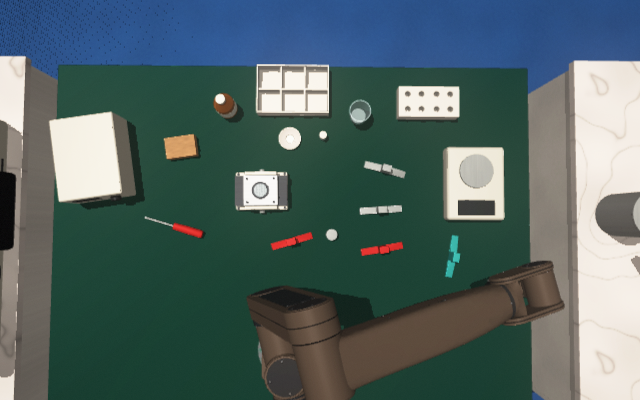

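View pics/scene0.png

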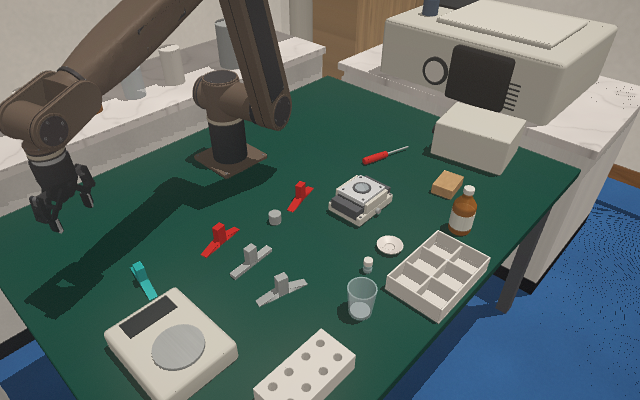

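Grey candidates: A at top (384,170) / scene (282,290), and B at top (381,210) / scene (251,262). One is the wedge and the other the gauge bar; the red and turquoise ones are ruled out. I'll check with an enlarged crop.

```bash
python3 - <<'E'
import cv2,numpy as np
s=cv2.imread("pics/scene0.png");t=cv2.imread("pics/top0.png")
a=cv2.resize(s[230:320,215:325],(550,450)[:2],interpolation=cv2.INTER_CUBIC)[:, :440]
a=cv2.resize(s[235:315,222:312],(450,400),interpolation=cv2.INTER_CUBIC)
b=cv2.resize(t[150:230,350:420],(350,400),interpolation=cv2.INTER_CUBIC)
c=cv2.resize(t[160:220,225:300],(250,200),interpolation=cv2.INTER_CUBIC)
d=cv2.resize(s[165:230,320:400],(250,200),interpolation=cv2.INTER_CUBIC)
r=np.zeros((600,800,3),np.uint8);r[:400,:450]=a;r[:400,450:]=b;r[400:,:250]=c;r[400:,260:510]=d
cv2.imwrite("pics/crop1.png",r)
E
```

```text
(no output)
```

View pics/crop1.png

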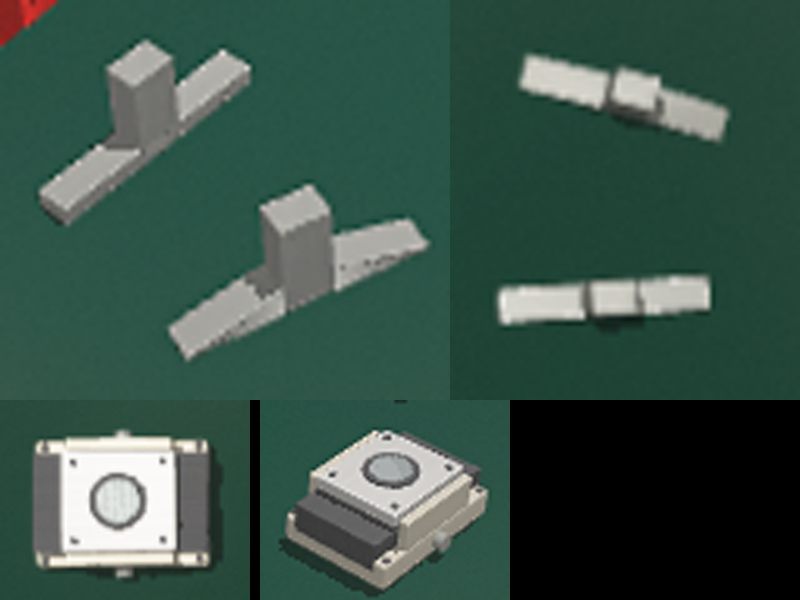

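Candidate A has tapered, sloping blades, so A is the wedge. B has flat, blunt arms and is the gauge. Next I'll triangulate the wedge and the cell coarsely.

```bash
cat > h.py <<'E'
from plant import ctrl
import numpy as np, cv2
from scipy.spatial.transform import Rotation as R
def ray(c,uv):
    T=c["camera_from_world"];d=T[:3,:3].T@np.array([(uv[0]-c["cx"])/c["fx"],(uv[1]-c["cy"])/c["fy"],1])
    return -T[:3,:3].T@T[:3,3],d
def at_z(c,uv,z):
    o,d=ray(c,uv);return o+d*(z-o[2])/d[2]
def tri(c1,u1,c2,u2):
    A=[];b=[]
    for c,u in((c1,u1),(c2,u2)):
        o,d=ray(c,u);d=d/np.linalg.norm(d);P=np.eye(3)-np.outer(d,d);A.append(P);b.append(P@o)
    x=np.linalg.lstsq(np.vstack(A),np.hstack(b),rcond=None)[0]
    return x
def proj(c,p):
    q=c["camera_from_world"]@np.append(p,1);return np.array([c["fx"]*q[0]/q[2]+c["cx"],c["fy"]*q[1]/q[2]+c["cy"]])
E
python3 - <<'E'
from h import *
np.set_printoptions(precision=4,suppress=True)
t=ctrl.calibration("top");s=ctrl.calibration("scene")
for n,z,cs in(("tops",.001,[(364.6,164.6),(404.6,174.4)]),):
    P=[at_z(t,u,z) for u in cs];print(P,np.linalg.norm(P[0]-P[1]),(P[0]+P[1])/2)
P=[at_z(s,u,.001) for u in((257.6,303.8),(305.8,281.4))];print(P,np.linalg.norm(P[0]-P[1]),(P[0]+P[1])/2)
# grip top
print("griptop",at_z(t,(350+(637-450)/5,150+91/5),.06),at_z(s,(222+296/5,235+205/5),.06))
for z in(.07,.08,.09):
    Q=np.array([at_z(t,u,z) for u in((243.6,175.6),(278.4,175.6),(243.6,205),(278.1,205))]);print(z,Q.mean(0),Q)
# scene crop d: corners of cover top
f=lambda x,y:(320+(x-260)*80/250,165+(y-400)*65/200)
print("tri",tri(t,(260.9,190.3),s,f(391,470)))
R0=R.from_quat(ctrl.get_state()["tcp_rot"]).as_matrix();print(R0)
w=ctrl.calibration("wrist");print(w["fx"],w["cx"],w["cy"],R0.T@w["camera_from_world"][:3,:3].T)
T=w["camera_from_world"];print(R0.T@(-T[:3,:3].T@T[:3,3]-ctrl.get_state()["eef_pos"]))
E
```

```text
[array([ 0.6127, -0.2431,  0.001 ]), array([ 0.5804, -0.378 ,  0.001 ])] 0.13868898167446553 [ 0.5965 -0.3106  0.001 ]
[array([ 0.5821, -0.3786,  0.001 ]), array([ 0.6173, -0.2431,  0.001 ])] 0.1400241721919076 [ 0.5997 -0.3109  0.001 ]
griptop [ 0.5949 -0.3116  0.06  ] [ 0.5986 -0.31    0.06  ]
0.07 [0.5198 0.0978 0.07  ] [[0.5669 0.1543 0.07  ]
 [0.5676 0.042  0.07  ]
 [0.472  0.153  0.07  ]
 [0.4727 0.042  0.07  ]]
0.08 [0.5192 0.0968 0.08  ] [[0.5661 0.1528 0.08  ]
 [0.5668 0.0413 0.08  ]
 [0.4717 0.1516 0.08  ]
 [0.4724 0.0413 0.08  ]]
0.09 [0.5187 0.0957 0.09  ] [[0.5652 0.1514 0.09  ]
 [0.5659 0.0406 0.09  ]
 [0.4715 0.1502 0.09  ]
 [0.4721 0.0406 0.09  ]]
tri [0.5211 0.0989 0.0731]
[[-0.0006  0.3984 -0.9172]
 [ 0.0021 -0.9172 -0.3984]
 [-1.     -0.0021 -0.0003]]
276.8466017058828 314.7380013801606 195.93005919790454 [[-0.0001 -0.3008  0.9537]
 [ 1.     -0.0004  0.    ]
 [ 0.0004  0.9537  0.3008]]
[-0.1185 -0.0001 -0.0764]
```

>>> play_rows --targets '[{"delta_pos": [0.329, 0.308, -0.04], "delta_rot": [0, 0, 0.292], "claw": 70}, {"delta_pos": [0.329, 0.308, -0.04], "delta_rot": [0, 0, 0.292], "claw": 70}, {"delta_pos": [0.329, 0.308, -0.04], "delta_rot": [0, 0, 0.292], "claw": 70}, {"delta_pos": [0.329, 0.308, -0.04], "delta_rot": [0, 0, 0.292], "claw": 70}, {"delta_pos": [0.329, 0.308, -0.04], "delta_rot": [0, 0, 0.292], "claw": 70}, {"delta_pos": [0.329, 0.308, -0.04], "delta_rot": [0, 0, 0.292], "claw": 70}, {"delta_pos": [0.329, 0.308, -0.04], "delta_rot": [0, 0, 0.292], "claw": 70}, {"delta_pos": [0.329, 0.308, -0.04], "delta_rot": [0, 0, 0.292], "claw": 70}, {"delta_pos": [0.329, 0.308, -0.04], "delta_rot": [0, 0, 0.292], "claw": 70}, {"delta_pos": [0.329, 0.308, -0.04], "delta_rot": [0, 0, 0.292], "claw": 70}, {"delta_pos": [0.329, 0.308, -0.04], "delta_rot": [0, 0, 0.292], "claw": 70}, {"delta_pos": [0.329, 0.308, -0.04], "delta_rot": [0, 0, 0.292], "claw": 70}, {"delta_pos": [0.329, 0.308, -0.04], "delta_rot": [0, 0, 0.292], "claw": 70}, {"delta_pos": [0.329, 0.308, -0.04], "delta_rot": [0, 0, 0.292], "claw": 70}, {"delta_pos": [0.329, 0.308, -0.04], "delta_rot": [0, 0, 0.292], "claw": 70}]'

```text
time: 1.35
eef_pos: [0.597, -0.3115, 0.2149]
tcp_rot: [-0.557, -0.436, 0.558, -0.434]
contact_force: [0.0, 0.6, -0.1]
opening: 0.82
```

```bash
python3 - <<'E'
from h import *
c=ctrl.calibration("wrist");im=ctrl.read_camera("wrist");cv2.imwrite("pics/w1.png",im);np.save("w1.npy",c["camera_from_world"])
s=ctrl.get_state();print(s["time"],s["eef_pos"],s["contact_force"],R.from_quat(s["tcp_rot"]).as_matrix().round(4))
print(proj(c,[.5804,-.378,0]),proj(c,[.613,-.243,0]))
E
```

```text
1.4 [ 0.59692913 -0.31176693  0.21509622] [1.16696089 0.53506805 0.42961523] [[-2.200e-03  9.700e-01 -2.431e-01]
 [ 7.000e-04 -2.431e-01 -9.700e-01]
 [-1.000e+00 -2.300e-03 -1.000e-04]]
[315.56488523 225.18386571] [314.65960414 114.38312567]
```

View pics/w1.png

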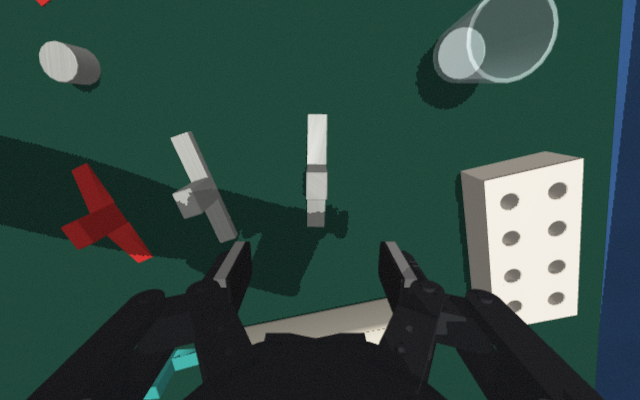

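The wedge is centred in the wrist view, with tips at (317,114) and (316,226), within 2 px of the prediction. The gauge at (205,190) is about 90 mm clear. I'll descend and grasp.

>>> play_rows --targets '[{"delta_pos": [0.0016, 0.0006, -0.04], "delta_rot": [0, 0, 0], "claw": 50}, {"delta_pos": [0.0016, 0.0006, -0.08], "delta_rot": [0, 0, 0], "claw": 50}, {"delta_pos": [0.0016, 0.0006, -0.12], "delta_rot": [0, 0, 0], "claw": 50}, {"delta_pos": [0.0016, 0.0006, -0.15], "delta_rot": [0, 0, 0], "claw": 50}, {"delta_pos": [0.0016, 0.0006, -0.171], "delta_rot": [0, 0, 0], "claw": 50}, {"delta_pos": [0.0016, 0.0006, -0.171], "delta_rot": [0, 0, 0], "claw": 40}, {"delta_pos": [0.0016, 0.0006, -0.171], "delta_rot": [0, 0, 0], "claw": 30}, {"delta_pos": [0.0016, 0.0006, -0.171], "delta_rot": [0, 0, 0], "claw": 15}, {"delta_pos": [0.0016, 0.0006, -0.171], "delta_rot": [0, 0, 0], "claw": 10}, {"delta_pos": [0.0016, 0.0006, -0.171], "delta_rot": [0, 0, 0], "claw": 10}, {"delta_pos": [0.0016, 0.0006, -0.171], "delta_rot": [0, 0, 0], "claw": 10}, {"delta_pos": [0.0016, 0.0006, -0.171], "delta_rot": [0, 0, 0], "claw": 10}]' --newtons 80

```text
time: 2.4
eef_pos: [0.5992, -0.3117, 0.0457]
tcp_rot: [-0.557, -0.435, 0.558, -0.435]
contact_force: [-0.7, 1.1, 1.5]
opening: 0.248
```

>>> play_rows --targets '[{"delta_pos": [0, 0, 0.04], "delta_rot": [0, 0, 0], "claw": 10}, {"delta_pos": [0, 0, 0.08], "delta_rot": [0, 0, 0], "claw": 10}, {"delta_pos": [-0.01, 0.02, 0.12], "delta_rot": [0, 0, 0.02], "claw": 10}, {"delta_pos": [-0.02, 0.04, 0.15], "delta_rot": [0, 0, 0.04], "claw": 10}, {"delta_pos": [-0.03, 0.07, 0.165], "delta_rot": [0, 0, 0.08], "claw": 10}, {"delta_pos": [-0.04, 0.11, 0.174], "delta_rot": [0, 0, 0.08], "claw": 10}, {"delta_pos": [-0.05, 0.15, 0.174], "delta_rot": [0, 0, 0.08], "claw": 10}, {"delta_pos": [-0.06, 0.19, 0.174], "delta_rot": [0, 0, 0.08], "claw": 10}, {"delta_pos": [-0.07, 0.225, 0.174], "delta_rot": [0, 0, 0.08], "claw": 10}, {"delta_pos": [-0.079, 0.255, 0.174], "delta_rot": [0, 0, 0.08], "claw": 10}, {"delta_pos": [-0.079, 0.262, 0.174], "delta_rot": [0, 0, 0.08], "claw": 10}, {"delta_pos": [-0.079, 0.262, 0.174], "delta_rot": [0, 0, 0.08], "claw": 10}, {"delta_pos": [-0.079, 0.262, 0.174], "delta_rot": [0, 0, 0.08], "claw": 10}]'

```text
time: 3.48
eef_pos: [0.5205, -0.0498, 0.2201]
tcp_rot: [0.498, 0.501, -0.498, 0.503]
contact_force: [0.7, -0.1, -0.7]
opening: 0.249
```

```bash
python3 - <<'E'
from h import *
c=ctrl.calibration("wrist");im=ctrl.read_camera("wrist");cv2.imwrite("pics/w2.png",im);np.save("w2.npy",c["camera_from_world"])
s=ctrl.get_state();print(s["time"],s["eef_pos"],s["contact_force"],s["wrist_torque"],R.from_quat(s["tcp_rot"]).as_matrix().round(4))
cv2.imwrite("pics/w2v.png",cv2.resize(im[:260,140:540],(800,520),interpolation=cv2.INTER_CUBIC))
# predicted blade tips (top edge centre) if centred in grip, and cover corners
Rm=R.from_quat(s["tcp_rot"]).as_matrix();p=s["eef_pos"]
for sg in(1,-1): print("tip",proj(c,p+Rm@[.0437,0,-.07*sg]))
for z in(.075,.085):
  for x in(-.048,.048):
    for y in(-.055,.055): print(z,x,y,proj(c,[.5195+x,.097+y,z]))
E
```

```text
3.5333 [ 0.52070128 -0.05045361  0.22008208] [-0.09273087  0.55270807 -1.62350811] [ 0.00179781 -0.0290348   0.03609064] [[ 8.0e-04  1.0e+00  5.8e-03]
 [-1.9e-03  5.8e-03 -1.0e+00]
 [-1.0e+00  8.0e-04  1.9e-03]]
tip [316.24675379 122.55255146]
tip [315.75896707 323.62839811]
0.075 -0.048 -0.055 [260.84728698  90.27265312]
0.075 -0.048 0.055 [253.37391126 -62.4099106 ]
0.075 0.048 -0.055 [368.5965538   91.05397003]
0.075 0.048 0.055 [377.96458639 -61.26336911]
0.085 -0.048 -0.055 [258.69851135  89.56524184]
0.085 -0.048 0.055 [250.52347421 -70.37909906]
0.085 0.048 -0.055 [370.77795355  90.37894928]
0.085 0.048 0.055 [380.94033834 -69.16569976]
```

View pics/w2v.png

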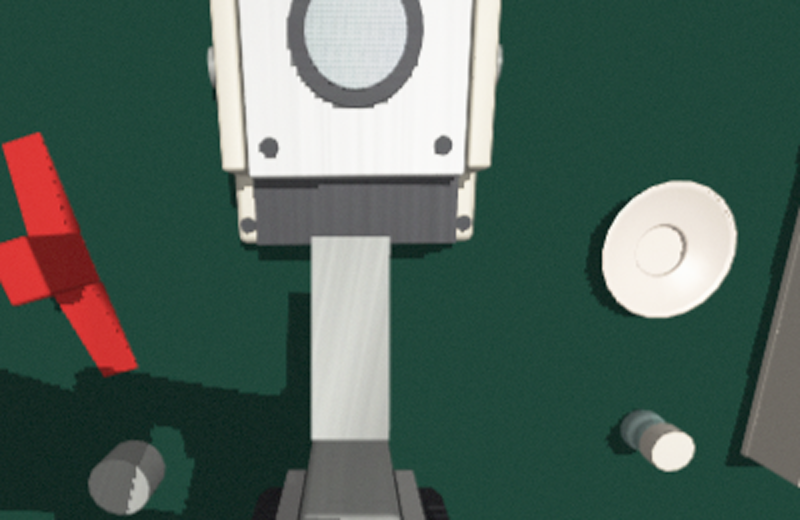

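The tip is at about (315,118) in full-frame pixels and the near lip's top edge at v≈89, so the cover top is at z≈0.081 and the ledge should be near 0.064. The cell centre is about (0.522, 0.097). The wedge sits about 2 mm to +y of the TCP. I'll go down over the bare right ledge.

>>> play_rows --targets '[{"delta_pos": [0.0015, 0.0125, -0.02], "delta_rot": [0, 0, 0], "claw": 10}, {"delta_pos": [0.0015, 0.0125, -0.05], "delta_rot": [0, 0, 0], "claw": 10}, {"delta_pos": [0.0015, 0.0125, -0.08], "delta_rot": [0, 0, 0], "claw": 10}, {"delta_pos": [0.0015, 0.0125, -0.095], "delta_rot": [0, 0, 0], "claw": 10}, {"delta_pos": [0.0015, 0.0125, -0.1], "delta_rot": [0, 0, 0], "claw": 10}, {"delta_pos": [0.0015, 0.0125, -0.1], "delta_rot": [0, 0, 0], "claw": 10}, {"delta_pos": [0.0015, 0.0125, -0.1], "delta_rot": [0, 0, 0], "claw": 10}, {"delta_pos": [0.0015, 0.0125, -0.1], "delta_rot": [0, 0, 0], "claw": 10}]'

```text
time: 4.2
eef_pos: [0.5237, -0.0389, 0.1219]
tcp_rot: [0.499, 0.5, -0.498, 0.503]
contact_force: [-0.5, 0.6, -1.9]
opening: 0.249
```

>>> play_rows --targets '[{"delta_pos": [0, 0, -0.001], "delta_rot": [0, 0, 0], "claw": 10}, {"delta_pos": [0, 0, -0.002], "delta_rot": [0, 0, 0], "claw": 10}, {"delta_pos": [0, 0, -0.003], "delta_rot": [0, 0, 0], "claw": 10}, {"delta_pos": [0, 0, -0.003], "delta_rot": [0, 0, 0], "claw": 10}]'

```text
time: 4.53
eef_pos: [0.5238, -0.0389, 0.1193]
tcp_rot: [0.499, 0.499, -0.498, 0.503]
contact_force: [-0.2, 0.8, -1.6]
opening: 0.246
```

>>> play_rows --targets '[{"delta_pos": [0, 0, -0.001], "delta_rot": [0, 0, 0], "claw": 10}, {"delta_pos": [0, 0, -0.002], "delta_rot": [0, 0, 0], "claw": 10}, {"delta_pos": [0, 0, -0.002], "delta_rot": [0, 0, 0], "claw": 10}]'

```text
time: 4.78
eef_pos: [0.5236, -0.0388, 0.117]
tcp_rot: [0.499, 0.5, -0.498, 0.503]
contact_force: [0.6, -0.0, -1.8]
opening: 0.245
```

>>> play_rows --targets '[{"delta_pos": [0, 0, -0.001], "delta_rot": [0, 0, 0], "claw": 10}, {"delta_pos": [0, 0, -0.002], "delta_rot": [0, 0, 0], "claw": 10}, {"delta_pos": [0, 0, -0.002], "delta_rot": [0, 0, 0], "claw": 10}]'

```text
time: 5.03
eef_pos: [0.5234, -0.0387, 0.1146]
tcp_rot: [0.499, 0.5, -0.498, 0.503]
contact_force: [-0.4, 0.1, -1.5]
opening: 0.25
```

>>> play_rows --targets '[{"delta_pos": [0, 0, -0.001], "delta_rot": [0, 0, 0], "claw": 10}, {"delta_pos": [0, 0, -0.0015], "delta_rot": [0, 0, 0], "claw": 10}, {"delta_pos": [0, 0, -0.0015], "delta_rot": [0, 0, 0], "claw": 10}]'

```text
time: 5.28
eef_pos: [0.5233, -0.0387, 0.1129]
tcp_rot: [0.499, 0.5, -0.499, 0.503]
contact_force: [0.1, 0.1, -2.0]
opening: 0.247
```

>>> play_rows --targets '[{"delta_pos": [0, 0, -0.0005], "delta_rot": [0, 0, 0], "claw": 10}, {"delta_pos": [0, 0, -0.001], "delta_rot": [0, 0, 0], "claw": 10}, {"delta_pos": [0, 0, -0.001], "delta_rot": [0, 0, 0], "claw": 10}]'

```text
time: 5.53
eef_pos: [0.5232, -0.0387, 0.1118]
tcp_rot: [0.499, 0.5, -0.499, 0.503]
contact_force: [0.3, -0.0, -0.7]
opening: 0.244
```

>>> play_rows --targets '[{"delta_pos": [0, 0, -0.0005], "delta_rot": [0, 0, 0], "claw": 10}, {"delta_pos": [0, 0, -0.0005], "delta_rot": [0, 0, 0], "claw": 10}, {"delta_pos": [0, 0, -0.0005], "delta_rot": [0, 0, 0], "claw": 10}]'

```text
time: 5.78
eef_pos: [0.5232, -0.0387, 0.1113]
tcp_rot: [0.499, 0.5, -0.499, 0.503]
contact_force: [0.3, -0.4, -1.4]
opening: 0.247
```

```bash
python3 - <<'E'
from h import *
s=ctrl.get_state();print(s["eef_pos"],s["contact_force"],s["wrist_torque"])
E
```

```text
[ 0.52319802 -0.03867574  0.1112554 ] [ 0.31511171 -0.42011155 -1.43278823] [-0.02326091 -0.02868751  0.04661136]
```

>>> play_rows --targets '[{"delta_pos": [0, 0, -0.0005], "delta_rot": [0, 0, 0], "claw": 10}, {"delta_pos": [0, 0, -0.001], "delta_rot": [0, 0, 0], "claw": 10}, {"delta_pos": [0, 0, -0.001], "delta_rot": [0, 0, 0], "claw": 10}]'

```text
time: 6.03
eef_pos: [0.5231, -0.0387, 0.1101]
tcp_rot: [0.499, 0.5, -0.499, 0.503]
contact_force: [0.4, -0.2, -1.4]
opening: 0.244
```

```bash
python3 - <<'E'
from h import *
s=ctrl.get_state();print(s["eef_pos"],s["contact_force"],s["wrist_torque"])
E
```

```text
[ 0.5231065  -0.03865233  0.11013904] [ 0.38647863 -0.21804777 -1.44861721] [0.003408   0.01935892 0.02792443]
```

>>> play_rows --targets '[{"delta_pos": [0, 0, -0.0005], "delta_rot": [0, 0, 0], "claw": 10}, {"delta_pos": [0, 0, -0.001], "delta_rot": [0, 0, 0], "claw": 10}, {"delta_pos": [0, 0, -0.001], "delta_rot": [0, 0, 0], "claw": 10}]'

```text
time: 6.28
eef_pos: [0.523, -0.0386, 0.109]
tcp_rot: [0.499, 0.5, -0.499, 0.503]
contact_force: [-1.0, -0.1, -1.3]
opening: 0.247
```

```bash
python3 - <<'E'
from h import *
s=ctrl.get_state();print(s["eef_pos"],s["contact_force"],s["wrist_torque"])
E
```

```text
[ 0.52304008 -0.03863639  0.10899776] [-1.0052716  -0.14361738 -1.31413415] [0.0310096  0.00826212 0.06984897]
```

>>> play_rows --targets '[{"delta_pos": [0, 0, -0.0005], "delta_rot": [0, 0, 0], "claw": 10}, {"delta_pos": [0, 0, -0.001], "delta_rot": [0, 0, 0], "claw": 10}, {"delta_pos": [0, 0, -0.001], "delta_rot": [0, 0, 0], "claw": 10}]'

```text
time: 6.53
eef_pos: [0.5229, -0.0386, 0.1078]
tcp_rot: [0.499, 0.5, -0.499, 0.502]
contact_force: [-0.5, 0.4, -1.7]
opening: 0.248
```

```bash
python3 - <<'E'
from h import *
s=ctrl.get_state();print(s["eef_pos"],s["contact_force"],s["wrist_torque"])
E
```

```text
[ 0.52293399 -0.03859938  0.1078418 ] [-0.48394488  0.38384089 -1.74635799] [-0.00728912 -0.03434155  0.01400003]
```

>>> play_rows --targets '[{"delta_pos": [0, 0, -0.0005], "delta_rot": [0, 0, 0], "claw": 10}, {"delta_pos": [0, 0, -0.001], "delta_rot": [0, 0, 0], "claw": 10}, {"delta_pos": [0, 0, -0.001], "delta_rot": [0, 0, 0], "claw": 10}]'

```text
time: 6.78
eef_pos: [0.5228, -0.0386, 0.1067]
tcp_rot: [0.499, 0.5, -0.499, 0.502]
contact_force: [-0.1, -0.8, -1.5]
opening: 0.252
```

```bash
python3 - <<'E'
from h import *
s=ctrl.get_state();print(s["eef_pos"],s["contact_force"],s["wrist_torque"])
im=ctrl.read_camera("scene");cv2.imwrite("pics/s2.png",im)
cv2.imwrite("pics/s2v.png",cv2.resize(im[130:240,290:430],(760,597),interpolation=cv2.INTER_CUBIC))
E
```

```text
[ 0.52284933 -0.03859041  0.10669062] [-0.13740701 -0.76879128 -1.49019272] [0.01033222 0.02307344 0.04098081]
```

View pics/s2v.png

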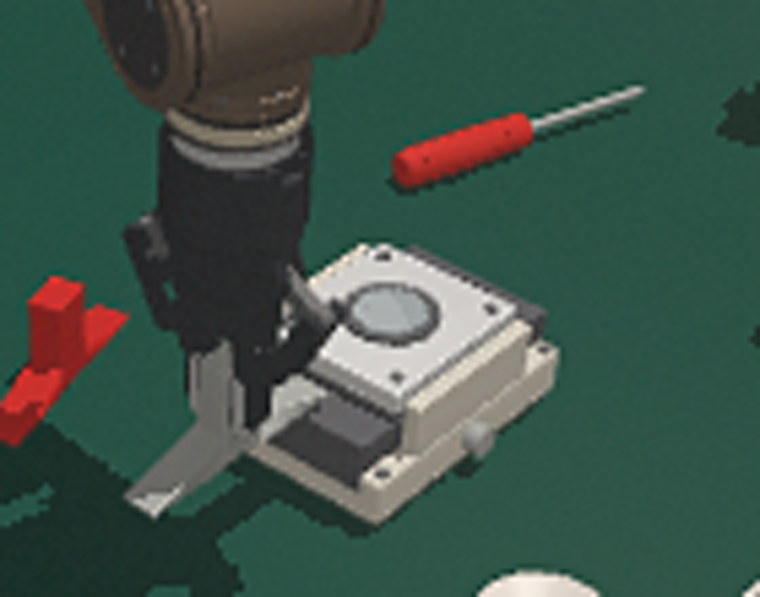

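>>> play_rows --targets '[{"delta_pos": [0, 0, -0.0005], "delta_rot": [0, 0, 0], "claw": 10}, {"delta_pos": [0, 0, -0.001], "delta_rot": [0, 0, 0], "claw": 10}, {"delta_pos": [0, 0, -0.001], "delta_rot": [0, 0, 0], "claw": 10}]'

```text
time: 7.08
eef_pos: [0.5228, -0.0386, 0.1056]
tcp_rot: [0.499, 0.5, -0.499, 0.502]
contact_force: [-0.7, 0.0, -1.0]
opening: 0.244
```

>>> play_rows --targets '[{"delta_pos": [0, 0, -0.0005], "delta_rot": [0, 0, 0], "claw": 10}, {"delta_pos": [0, 0, -0.001], "delta_rot": [0, 0, 0], "claw": 10}, {"delta_pos": [0, 0, -0.001], "delta_rot": [0, 0, 0], "claw": 10}]'

```text
time: 7.33
eef_pos: [0.5227, -0.0385, 0.1045]
tcp_rot: [0.499, 0.5, -0.499, 0.502]
contact_force: [-0.3, 0.3, -0.6]
opening: 0.249
```

```bash
python3 - <<'E'
from h import *
s=ctrl.get_state();print(s["eef_pos"],s["contact_force"],s["wrist_torque"])
E
```

```text
[ 0.52270331 -0.03854344  0.10446747] [-0.32572417  0.27125949 -0.61391444] [0.05575158 0.02132992 0.0357516 ]
```

>>> play_rows --targets '[{"delta_pos": [0, 0, -0.0005], "delta_rot": [0, 0, 0], "claw": 10}, {"delta_pos": [0, 0, -0.001], "delta_rot": [0, 0, 0], "claw": 10}, {"delta_pos": [0, 0, -0.001], "delta_rot": [0, 0, 0], "claw": 10}]'

```text
time: 7.58
eef_pos: [0.5226, -0.0385, 0.1033]
tcp_rot: [0.499, 0.5, -0.499, 0.502]
contact_force: [-0.3, 0.2, -1.5]
opening: 0.249
```

```bash
python3 - <<'E'
from h import *
s=ctrl.get_state();print(s["eef_pos"],s["contact_force"],s["wrist_torque"])
E
```

```text
[ 0.52262541 -0.03853556  0.10334769] [-0.3073444  0.2448263 -1.4817623] [ 0.01992559  0.01207849 -0.03111174]
```

>>> play_rows --targets '[{"delta_pos": [0, 0, -0.0005], "delta_rot": [0, 0, 0], "claw": 10}, {"delta_pos": [0, 0, -0.001], "delta_rot": [0, 0, 0], "claw": 10}, {"delta_pos": [0, 0, -0.001], "delta_rot": [0, 0, 0], "claw": 10}]'

```text
time: 7.83
eef_pos: [0.5225, -0.0385, 0.1022]
tcp_rot: [0.498, 0.5, -0.499, 0.502]
contact_force: [-0.2, -1.1, -1.4]
opening: 0.245
```

>>> play_rows --targets '[{"delta_pos": [0, 0, -0.0005], "delta_rot": [0, 0, 0], "claw": 10}, {"delta_pos": [0, 0, -0.001], "delta_rot": [0, 0, 0], "claw": 10}, {"delta_pos": [0, 0, -0.001], "delta_rot": [0, 0, 0], "claw": 10}]'

```text
time: 8.08
eef_pos: [0.5226, -0.0385, 0.1013]
tcp_rot: [0.498, 0.501, -0.499, 0.502]
contact_force: [-0.5, -0.7, -1.1]
opening: 0.251
```

```bash
python3 - <<'E'
from h import *
s=ctrl.get_state();print(s["eef_pos"],s["contact_force"],s["wrist_torque"])
E
```

```text
[ 0.52255456 -0.03851557  0.10129898] [-0.53253383 -0.73871423 -1.11654502] [0.03249498 0.10789889 0.01738127]
```

>>> play_rows --targets '[{"delta_pos": [0, 0, -0.0005], "delta_rot": [0, 0, 0], "claw": 10}, {"delta_pos": [0, 0, -0.0008], "delta_rot": [0, 0, 0], "claw": 10}, {"delta_pos": [0, 0, -0.0008], "delta_rot": [0, 0, 0], "claw": 10}]'

```text
time: 8.33
eef_pos: [0.5227, -0.0387, 0.1011]
tcp_rot: [0.498, 0.501, -0.499, 0.502]
contact_force: [-2.1, -1.7, 3.7]
opening: 0.249
```

```bash
python3 - <<'E'
from h import *
s=ctrl.get_state();print(s["eef_pos"],s["contact_force"],s["wrist_torque"])
print(R.from_quat(s["tcp_rot"]).as_matrix().round(4))
E
```

```text
[ 0.52266746 -0.03865101  0.10111732] [-2.13148048 -1.69332089  3.7036957 ] [0.13165093 0.50093929 0.07988648]
[[ 9.0e-04  1.0e+00  5.5e-03]
 [-2.1e-03  5.5e-03 -1.0e+00]
 [-1.0e+00  9.0e-04  2.1e-03]]
```

Contact at TCP z≈0.1012, so the ledge is at about 0.0555 and the cover top at about 0.073, which matches the triangulated 0.0731. I'll unload slightly and feed +y gently.

>>> play_rows --targets '[{"delta_pos": [-0.0002, 0, 0.0004], "delta_rot": [0, 0, 0], "claw": 10}, {"delta_pos": [-0.0002, 0.002, 0.0004], "delta_rot": [0, 0, 0], "claw": 10}, {"delta_pos": [-0.0002, 0.004, 0.0004], "delta_rot": [0, 0, 0], "claw": 10}, {"delta_pos": [-0.0002, 0.006, 0.0004], "delta_rot": [0, 0, 0], "claw": 10}, {"delta_pos": [-0.0002, 0.007, 0.0004], "delta_rot": [0, 0, 0], "claw": 10}, {"delta_pos": [-0.0002, 0.007, 0.0004], "delta_rot": [0, 0, 0], "claw": 10}]'

```text
time: 8.83
eef_pos: [0.5224, -0.0312, 0.1013]
tcp_rot: [0.498, 0.501, -0.499, 0.502]
contact_force: [0.4, 0.3, -1.1]
opening: 0.246
```

```bash
python3 - <<'E'
from h import *
s=ctrl.get_state();print(s["eef_pos"],s["contact_force"],s["wrist_torque"])
E
```

```text
[ 0.52240998 -0.03119893  0.10131816] [ 0.40289457  0.32242276 -1.06301091] [ 0.01915253  0.0475293  -0.02624865]
```

>>> play_rows --targets '[{"delta_pos": [0, 0.001, 0], "delta_rot": [0, 0, 0], "claw": 10}, {"delta_pos": [0, 0.002, 0], "delta_rot": [0, 0, 0], "claw": 10}, {"delta_pos": [0, 0.003, 0], "delta_rot": [0, 0, 0], "claw": 10}, {"delta_pos": [0, 0.003, 0], "delta_rot": [0, 0, 0], "claw": 10}]'

```text
time: 9.17
eef_pos: [0.5224, -0.028, 0.1013]
tcp_rot: [0.498, 0.501, -0.499, 0.502]
contact_force: [-0.4, -0.1, -1.4]
opening: 0.246
```

>>> play_rows --targets '[{"delta_pos": [0, 0.001, 0], "delta_rot": [0, 0, 0], "claw": 10}, {"delta_pos": [0, 0.002, 0], "delta_rot": [0, 0, 0], "claw": 10}, {"delta_pos": [0, 0.002, 0], "delta_rot": [0, 0, 0], "claw": 10}]'

```text
time: 9.42
eef_pos: [0.5224, -0.0258, 0.1013]
tcp_rot: [0.498, 0.501, -0.499, 0.502]
contact_force: [0.9, 0.7, -0.9]
opening: 0.247
```

>>> play_rows --targets '[{"delta_pos": [0, 0.001, 0], "delta_rot": [0, 0, 0], "claw": 10}, {"delta_pos": [0, 0.0015, 0], "delta_rot": [0, 0, 0], "claw": 10}, {"delta_pos": [0, 0.0015, 0], "delta_rot": [0, 0, 0], "claw": 10}]'

```text
time: 9.67
eef_pos: [0.5224, -0.0242, 0.1013]
tcp_rot: [0.498, 0.501, -0.499, 0.502]
contact_force: [0.3, -0.3, 0.5]
opening: 0.25
```

>>> play_rows --targets '[{"delta_pos": [0, 0.001, 0], "delta_rot": [0, 0, 0], "claw": 10}, {"delta_pos": [0, 0.0015, 0], "delta_rot": [0, 0, 0], "claw": 10}, {"delta_pos": [0, 0.0015, 0], "delta_rot": [0, 0, 0], "claw": 10}]'

```text
time: 9.92
eef_pos: [0.5224, -0.0226, 0.1013]
tcp_rot: [0.498, 0.501, -0.499, 0.502]
contact_force: [0.3, 0.0, -0.4]
opening: 0.249
```

>>> play_rows --targets '[{"delta_pos": [0, 0.001, 0], "delta_rot": [0, 0, 0], "claw": 10}, {"delta_pos": [0, 0.0015, 0], "delta_rot": [0, 0, 0], "claw": 10}, {"delta_pos": [0, 0.0015, 0], "delta_rot": [0, 0, 0], "claw": 10}]'

```text
time: 10.17
eef_pos: [0.5224, -0.021, 0.1013]
tcp_rot: [0.499, 0.501, -0.499, 0.502]
contact_force: [-0.6, -0.7, -1.2]
opening: 0.248
```

>>> play_rows --targets '[{"delta_pos": [0, 0.001, 0], "delta_rot": [0, 0, 0], "claw": 10}, {"delta_pos": [0, 0.0015, 0], "delta_rot": [0, 0, 0], "claw": 10}, {"delta_pos": [0, 0.0015, 0], "delta_rot": [0, 0, 0], "claw": 10}]'

```text
time: 10.42
eef_pos: [0.5225, -0.0199, 0.1014]
tcp_rot: [0.498, 0.501, -0.499, 0.502]
contact_force: [0.1, -4.0, -0.4]
opening: 0.247
```

```bash
python3 - <<'E'
from h import *
s=ctrl.get_state();print(s["eef_pos"],s["contact_force"],s["wrist_torque"])
E
```

```text
[ 0.52251344 -0.01988031  0.10141681] [ 0.13810275 -4.04826238 -0.41768544] [-0.50039539  0.04907255  0.01387469]
```

Wedging onset felt at TCP y≈−0.0205 (Fy −4 N), and the visual estimate of the tip agrees. I'll continue gently to about 3.5 mm of lift.

>>> play_rows --targets '[{"delta_pos": [0, 0.001, 0], "delta_rot": [0, 0, 0], "claw": 10}, {"delta_pos": [0, 0.002, 0], "delta_rot": [0, 0, 0], "claw": 10}, {"delta_pos": [0, 0.003, 0], "delta_rot": [0, 0, 0], "claw": 10}]'

```text
time: 10.67
eef_pos: [0.5229, -0.0186, 0.1019]
tcp_rot: [0.497, 0.5, -0.499, 0.504]
contact_force: [-1.0, -8.5, -0.2]
opening: 0.25
```

```bash
python3 - <<'E'
from h import *
s=ctrl.get_state();print(s["eef_pos"],s["contact_force"],s["wrist_torque"])
E
```

```text
[ 0.52286305 -0.01864792  0.10186251] [-0.98407519 -8.51153169 -0.20474361] [-1.58477186  0.11485533  0.01763256]
```

```bash
python3 - <<'E'
from h import *
s=ctrl.get_state()
c=ctrl.calibration("wrist");im=ctrl.read_camera("wrist")
sc=ctrl.read_camera("scene")
print(s["eef_pos"],R.from_quat(s["tcp_rot"]).as_matrix().round(4).tolist(),ctrl.get_state()["contact_force"])
a=cv2.resize(im[:300,170:470],(400,400),interpolation=cv2.INTER_CUBIC)
b=cv2.resize(sc[155:235,320:400],(400,400),interpolation=cv2.INTER_CUBIC)
cv2.imwrite("pics/w3.png",np.hstack([a,b]))
Rm=R.from_quat(s["tcp_rot"]).as_matrix()
for d in(.07,.0723): print("tip",proj(c,s["eef_pos"]+Rm@[.0437,0,-d]))
for y in(.0427,.044,.046): print("lip top",proj(c,[.5225,y,.073]),"seam",proj(c,[.5225,y,.059]))
E
```

```text
[ 0.52286305 -0.01864792  0.10186251] [[0.0019, 1.0, 0.0084], [-0.007, 0.0084, -0.9999], [-1.0, 0.0018, 0.007]] [-1.05892666 -6.96062236 -1.07328823]
tip [315.78672078 121.31340765]
tip [315.78952706 117.0910995 ]
lip top [316.09099553 139.33485044] seam [315.91762189 136.55322094]
lip top [316.11456032 136.80546825] seam [315.93875547 134.23048629]
lip top [316.15107016 132.88659872] seam [315.97147905 130.63392675]
```

View pics/w3.png

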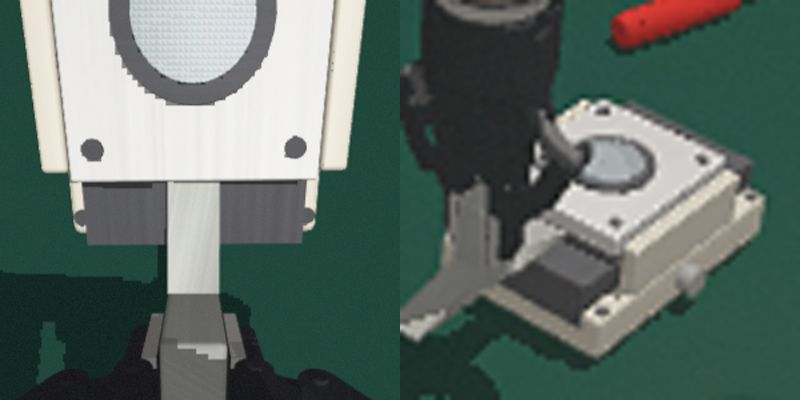

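Lip top edge at crop v=181 (y≈0.044) and the tip is about 8 mm under it, so the wedge is in the seam and not on the lip face. I'll push on slightly harder, correcting the pitch.

>>> play_rows --targets '[{"delta_pos": [0, 0.001, -0.0005], "delta_rot": [0.0015, 0, 0], "claw": 10}, {"delta_pos": [0, 0.0018, -0.0005], "delta_rot": [0.0015, 0, 0], "claw": 10}, {"delta_pos": [0, 0.0024, -0.0005], "delta_rot": [0.0015, 0, 0], "claw": 10}, {"delta_pos": [0, 0.0024, -0.0005], "delta_rot": [0.0015, 0, 0], "claw": 10}]'

```text
time: 11.1
eef_pos: [0.5232, -0.018, 0.1018]
tcp_rot: [0.497, 0.5, -0.499, 0.505]
contact_force: [-1.1, -7.9, 0.2]
opening: 0.245
```

```bash
python3 - <<'E'
from h import *
s=ctrl.get_state();print(s["eef_pos"],s["contact_force"],s["wrist_torque"],R.from_quat(s["tcp_rot"]).as_matrix().round(4).tolist())
E
```

```text
[ 0.52319157 -0.01803934  0.10178214] [-1.10307201 -7.89992615  0.18472531] [-1.51437605  0.2134808   0.0302736 ] [[0.0025, 0.9999, 0.0097], [-0.0064, 0.0097, -0.9999], [-1.0, 0.0025, 0.0064]]
```

>>> play_rows --targets '[{"delta_pos": [0, 0.0015, -0.0005], "delta_rot": [0.0015, 0, 0], "claw": 10}, {"delta_pos": [0, 0.0022, -0.0005], "delta_rot": [0.0015, 0, 0], "claw": 10}, {"delta_pos": [0, 0.003, -0.0005], "delta_rot": [0.0015, 0, 0], "claw": 10}, {"delta_pos": [0, 0.003, -0.0005], "delta_rot": [0.0015, 0, 0], "claw": 10}, {"delta_pos": [0, 0.003, -0.0005], "delta_rot": [0.0015, 0, 0], "claw": 10}]'

```text
time: 11.52
eef_pos: [0.5236, -0.0169, 0.1018]
tcp_rot: [0.496, 0.5, -0.498, 0.505]
contact_force: [-0.5, -8.8, 0.1]
opening: 0.246
```

```bash
python3 - <<'E'
from h import *
s=ctrl.get_state();print(s["eef_pos"],s["contact_force"],s["wrist_torque"],R.from_quat(s["tcp_rot"]).as_matrix().round(4).tolist())
E
```

```text
[ 0.52358673 -0.01692309  0.10175349] [-0.468147   -8.80603451  0.08305133] [-1.43823571  0.19514904  0.03211793] [[0.0033, 0.9999, 0.0112], [-0.0061, 0.0112, -0.9999], [-1.0, 0.0032, 0.0061]]
```

>>> play_rows --targets '[{"delta_pos": [-0.0008, 0.0016, -0.0005], "delta_rot": [0.0018, 0, -0.0018], "claw": 10}, {"delta_pos": [-0.0008, 0.0024, -0.0005], "delta_rot": [0.0018, 0, -0.0018], "claw": 10}, {"delta_pos": [-0.0008, 0.003, -0.0005], "delta_rot": [0.0018, 0, -0.0018], "claw": 10}, {"delta_pos": [-0.0008, 0.0036, -0.0005], "delta_rot": [0.0018, 0, -0.0018], "claw": 10}, {"delta_pos": [-0.0008, 0.0042, -0.0005], "delta_rot": [0.0018, 0, -0.0018], "claw": 10}, {"delta_pos": [-0.0008, 0.0048, -0.0005], "delta_rot": [0.0018, 0, -0.0018], "claw": 10}, {"delta_pos": [-0.0008, 0.0048, -0.0005], "delta_rot": [0.0018, 0, -0.0018], "claw": 10}]'

```text
time: 12.1
eef_pos: [0.5234, -0.0138, 0.1017]
tcp_rot: [0.498, 0.499, -0.498, 0.504]
contact_force: [1.8, -7.8, 0.4]
opening: 0.25
```

```bash
python3 - <<'E'
from h import *
s=ctrl.get_state();print(s["eef_pos"],s["contact_force"],s["wrist_torque"],R.from_quat(s["tcp_rot"]).as_matrix().round(4).tolist())
E
```

```text
[ 0.52341278 -0.01383979  0.10168237] [ 1.75928711 -7.75276359  0.42265484] [-1.36442444  0.00145278  0.00210806] [[0.0049, 1.0, 0.0067], [-0.0046, 0.0067, -1.0], [-1.0, 0.0048, 0.0046]]
```

>>> play_rows --targets '[{"delta_pos": [-0.0005, 0.0017, -0.0005], "delta_rot": [0.0014, -0.0014, -0.0004], "claw": 10}, {"delta_pos": [-0.0005, 0.0025, -0.0005], "delta_rot": [0.0014, -0.0014, -0.0004], "claw": 10}, {"delta_pos": [-0.0005, 0.0033, -0.0005], "delta_rot": [0.0014, -0.0014, -0.0004], "claw": 10}, {"delta_pos": [-0.0005, 0.004, -0.0005], "delta_rot": [0.0014, -0.0014, -0.0004], "claw": 10}, {"delta_pos": [-0.0005, 0.0047, -0.0005], "delta_rot": [0.0014, -0.0014, -0.0004], "claw": 10}, {"delta_pos": [-0.0005, 0.0054, -0.0005], "delta_rot": [0.0014, -0.0014, -0.0004], "claw": 10}, {"delta_pos": [-0.0005, 0.0061, -0.0005], "delta_rot": [0.0014, -0.0014, -0.0004], "claw": 10}, {"delta_pos": [-0.0005, 0.0067, -0.0005], "delta_rot": [0.0014, -0.0014, -0.0004], "claw": 10}, {"delta_pos": [-0.0005, 0.0067, -0.0005], "delta_rot": [0.0014, -0.0014, -0.0004], "claw": 10}, {"delta_pos": [-0.0005, 0.0067, -0.0005], "delta_rot": [0.0014, -0.0014, -0.0004], "claw": 10}, {"delta_pos": [-0.0005, 0.0067, -0.0005], "delta_rot": [0.0014, -0.0014, -0.0004], "claw": 10}]'

```text
time: 13.02
eef_pos: [0.5236, -0.0089, 0.1017]
tcp_rot: [0.5, 0.498, -0.497, 0.505]
contact_force: [-0.2, -7.6, -0.6]
opening: 0.246
```

```bash
python3 - <<'E'
from h import *
s=ctrl.get_state();print(s["eef_pos"],s["contact_force"],s["wrist_torque"],R.from_quat(s["tcp_rot"]).as_matrix().round(4).tolist())
c=ctrl.calibration("wrist");np.save("w4.npy",c["camera_from_world"]);cv2.imwrite("pics/w4.png",ctrl.read_camera("wrist"));cv2.imwrite("pics/s4.png",ctrl.read_camera("scene"))
# cover edge row in wrist & scene change: numeric
a=cv2.imread("pics/scene0.png",0).astype(int);b=cv2.imread("pics/s4.png",0).astype(int)
E
```

```text
[ 0.5235826  -0.0088716   0.10168775] [-0.1624196  -7.55247571 -0.575509  ] [-1.38817239 -0.00828925  0.0064231 ] [[0.0109, 0.9999, 0.0064], [-0.0042, 0.0064, -1.0], [-0.9999, 0.0109, 0.0043]]
```

>>> play_rows --targets '[{"delta_pos": [-0.0005, 0.0017, -0.0005], "delta_rot": [0.0014, 0.0034, -0.0004], "claw": 10}, {"delta_pos": [-0.0005, 0.0024, -0.0005], "delta_rot": [0.0014, 0.0034, -0.0004], "claw": 10}, {"delta_pos": [-0.0005, 0.003, -0.0005], "delta_rot": [0.0014, 0.0034, -0.0004], "claw": 10}, {"delta_pos": [-0.0005, 0.0037, -0.0005], "delta_rot": [0.0014, 0.0034, -0.0004], "claw": 10}, {"delta_pos": [-0.0005, 0.0043, -0.0005], "delta_rot": [0.0014, 0.0034, -0.0004], "claw": 10}, {"delta_pos": [-0.0005, 0.0047, -0.0005], "delta_rot": [0.0014, 0.0034, -0.0004], "claw": 10}, {"delta_pos": [-0.0005, 0.0047, -0.0005], "delta_rot": [0.0014, 0.0034, -0.0004], "claw": 10}, {"delta_pos": [-0.0005, 0.0047, -0.0005], "delta_rot": [0.0014, 0.0034, -0.0004], "claw": 10}, {"delta_pos": [-0.0005, 0.0047, -0.0005], "delta_rot": [0.0014, 0.0034, -0.0004], "claw": 10}]'

```text
time: 13.87
eef_pos: [0.5237, -0.0059, 0.1016]
tcp_rot: [0.498, 0.5, -0.499, 0.503]
contact_force: [0.9, -8.3, -0.7]
opening: 0.243
```

```bash
python3 - <<'E'
from h import *
s=ctrl.get_state();print(s["eef_pos"],s["contact_force"],s["wrist_torque"],R.from_quat(s["tcp_rot"]).as_matrix().round(4).tolist())
c=ctrl.calibration("wrist");im=ctrl.read_camera("wrist");cv2.imwrite("pics/w5.png",im);sc=ctrl.read_camera("scene");cv2.imwrite("pics/s5.png",sc)
a=cv2.resize(im[:300,170:470],(400,400),interpolation=cv2.INTER_CUBIC)
b=cv2.resize(sc[155:235,320:400],(400,400),interpolation=cv2.INTER_CUBIC)
cv2.imwrite("pics/v5.png",np.hstack([a,b]))
E
```

```text
[ 0.52371721 -0.00585216  0.10158051] [ 0.87791416 -8.34294063 -0.67094208] [-1.3589683  -0.08907864  0.01004281] [[0.0019, 1.0, 0.006], [-0.0036, 0.006, -1.0], [-1.0, 0.0018, 0.0036]]
```

View pics/v5.png

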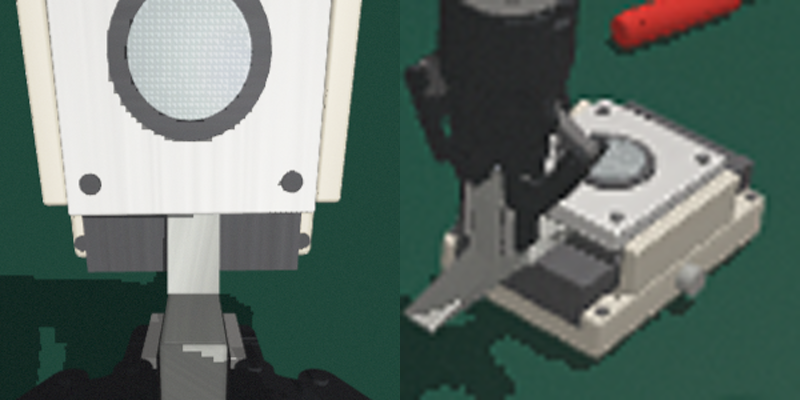

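```bash
cat >> h.py <<'E'
def lk(f0,f1,pts,w=9):
    a=cv2.imread(f0,0);b=cv2.imread(f1,0)
    p=np.array(pts,np.float32).reshape(-1,1,2)
    q,st,e=cv2.calcOpticalFlowPyrLK(a,b,p,None,winSize=(w,w),maxLevel=0,criteria=(3,100,1e-4))
    return (q-p).reshape(-1,2)
E
python3 - <<'E'
from h import *
np.set_printoptions(precision=2,suppress=True)
pts=[(363.4,198.4),(380.6,186.6),(360.4,177),(361,186)]
# points: right/+x screw, left/+x screw, left/-x screw, window
s=ctrl.calibration("scene")
for p in pts: print(at_z(s,p,.073)-[.522,.098,0])
for f in("s2","s4","s5"):
    print(f,lk("pics/scene0.png",f"pics/{f}.png",pts,7).round(2).tolist(),lk("pics/scene0.png",f"pics/{f}.png",pts[:2]+[(376,208),(395,194)],11).round(2).tolist())
print("px per mm up at right screw",proj(s,[.562,.053,.083])-proj(s,[.562,.053,.073]))
E
```

```text
[ 0.04 -0.04  0.07]
[0.04 0.05 0.07]
[-0.04  0.04  0.07]
[-0.01  0.01  0.07]
s2 [[0.0, 0.0], [0.0, 0.0], [0.0, 0.009999999776482582], [0.009999999776482582, 0.009999999776482582]] [[0.0, 0.0], [-0.0, 0.0], [-0.009999999776482582, -0.0], [-0.0, -0.009999999776482582]]
s4 [[0.1899999976158142, -0.800000011920929], [0.0, -0.05000000074505806], [0.019999999552965164, -0.11999999731779099], [9.1899995803833, -1.2100000381469727]] [[0.3199999928474426, -0.75], [0.019999999552965164, -0.07000000029802322], [-0.019999999552965164, -0.0], [-0.009999999776482582, -0.0]]
s5 [[0.1899999976158142, -1.0199999809265137], [0.009999999776482582, -0.05000000074505806], [0.0, -0.10999999940395355], [15.039999961853027, -3.759999990463257]] [[0.3100000023841858, -0.8500000238418579], [0.019999999552965164, -0.07999999821186066], [-0.019999999552965164, -0.0], [-0.009999999776482582, -0.0]]
px per mm up at right screw [ 0.22 -2.7 ]
```

Scene-image flow since the start: the right-lip screw moved up 1.0 px, about 3.8–4.1 mm at the lip, and the left side hasn't moved. That agrees with the feel. I'll withdraw and go over to the left side.

>>> play_rows --targets '[{"delta_pos": [0, -0.004, 0.0002], "delta_rot": [0.001, 0, 0], "claw": 10}, {"delta_pos": [0, -0.01, 0.0002], "delta_rot": [0.001, 0, 0], "claw": 10}, {"delta_pos": [0, -0.016, 0.0002], "delta_rot": [0.001, 0, 0], "claw": 10}, {"delta_pos": [0, -0.022, 0.0003], "delta_rot": [0.001, 0, 0], "claw": 10}, {"delta_pos": [0, -0.029, 0.0005], "delta_rot": [0.001, 0, 0], "claw": 10}, {"delta_pos": [0, -0.036, 0.001], "delta_rot": [0.001, 0, 0], "claw": 10}, {"delta_pos": [0, -0.042, 0.004], "delta_rot": [0.001, 0, 0], "claw": 10}, {"delta_pos": [0, -0.046, 0.02], "delta_rot": [0.001, 0, 0], "claw": 10}, {"delta_pos": [0, -0.046, 0.05], "delta_rot": [0.001, 0, 0], "claw": 10}, {"delta_pos": [0, -0.046, 0.08], "delta_rot": [0.001, 0, 0], "claw": 10}, {"delta_pos": [0, -0.046, 0.1], "delta_rot": [0.001, 0, 0], "claw": 10}, {"delta_pos": [0, -0.046, 0.1], "delta_rot": [0.001, 0, 0], "claw": 10}]'

```text
time: 14.97
eef_pos: [0.5268, -0.0531, 0.2077]
tcp_rot: [0.501, 0.497, -0.496, 0.505]
contact_force: [0.9, 0.0, -0.6]
opening: 0.248
```

>>> play_rows --targets '[{"delta_pos": [-0.001, 0.02, 0], "delta_rot": [0, 0, 0], "claw": 10}, {"delta_pos": [-0.002, 0.05, 0], "delta_rot": [0, 0, 0], "claw": 10}, {"delta_pos": [-0.003, 0.085, 0], "delta_rot": [0, 0, 0], "claw": 10}, {"delta_pos": [-0.004, 0.12, 0], "delta_rot": [0, 0, 0], "claw": 10}, {"delta_pos": [-0.005, 0.155, 0], "delta_rot": [0, 0, 0], "claw": 10}, {"delta_pos": [-0.005, 0.19, 0], "delta_rot": [0, 0, 0], "claw": 10}, {"delta_pos": [-0.005, 0.225, 0], "delta_rot": [0, 0, 0], "claw": 10}, {"delta_pos": [-0.005, 0.255, 0], "delta_rot": [0, 0, 0], "claw": 10}, {"delta_pos": [-0.005, 0.28, 0], "delta_rot": [0, 0, 0], "claw": 10}, {"delta_pos": [-0.005, 0.291, 0], "delta_rot": [0, 0, 0], "claw": 10}, {"delta_pos": [-0.005, 0.291, 0], "delta_rot": [0, 0, 0], "claw": 10}, {"delta_pos": [-0.005, 0.291, 0], "delta_rot": [0, 0, 0], "claw": 10}, {"delta_pos": [-0.005, 0.291, 0], "delta_rot": [0, 0, 0], "claw": 10}]'

```text
time: 16.05
eef_pos: [0.5216, 0.2366, 0.2069]
tcp_rot: [0.5, 0.497, -0.497, 0.505]
contact_force: [0.4, 0.7, -1.9]
opening: 0.247
```

```bash
cat >> h.py <<'E'
def st():
    s=ctrl.get_state();M=R.from_quat(s["tcp_rot"]).as_matrix()
    D=np.array([[0,1,.006],[0,.006,-1],[-1,0,0]]);
    print(round(s["time"],2),s["eef_pos"].round(4),"F",s["contact_force"].round(1),"T",s["wrist_torque"].round(2),"rotfix",(R.from_matrix(D@M.T).as_rotvec()/np.pi).round(4))
E
python3 -c "
from h import *
st()
cv2.imwrite('pics/s6.png',ctrl.read_camera('scene'));cv2.imwrite('pics/t6.png',ctrl.read_camera('top'))
print(lk('pics/scene0.png','pics/s6.png',[(363.4,198.4),(380.6,186.6),(360.4,177)],7))
c=ctrl.calibration('wrist');im=ctrl.read_camera('wrist');cv2.imwrite('pics/w6.png',im)
"
```

```text
16.05 [0.5216 0.2366 0.2069] F [ 0.4  0.7 -1.9] T [ 0.   -0.01  0.  ] rotfix [0.0015 0.0036 0.0004]
[[ 0.18841553 -1.0175781 ]
 [-0.09265137  0.08802795]
 [-5.5664062   7.20343   ]]
```

View pics/w6.png

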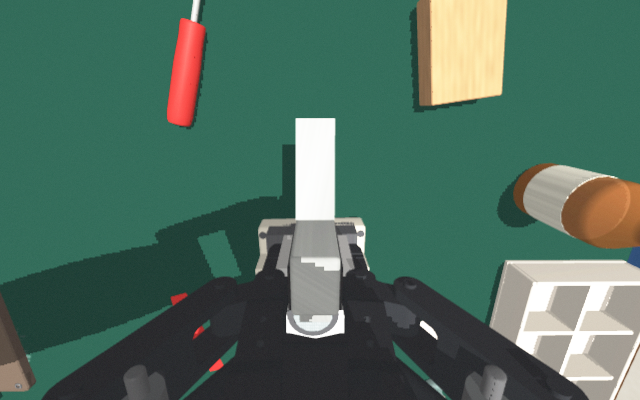

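Wedge still seated the same in the grip (front tip at v=118, as before), aligned with the cell. Descending on the left ledge.

>>> play_rows --targets '[{"delta_pos": [-0.0016, 0, -0.03], "delta_rot": [0.0015, 0.0036, 0.0004], "claw": 10}, {"delta_pos": [-0.0016, 0, -0.06], "delta_rot": [0.0015, 0.0036, 0.0004], "claw": 10}, {"delta_pos": [-0.0016, 0, -0.085], "delta_rot": [0.0015, 0.0036, 0.0004], "claw": 10}, {"delta_pos": [-0.0016, 0, -0.098], "delta_rot": [0.0015, 0.0036, 0.0004], "claw": 10}, {"delta_pos": [-0.0016, 0, -0.1025], "delta_rot": [0.0015, 0.0036, 0.0004], "claw": 10}, {"delta_pos": [-0.0016, 0, -0.1025], "delta_rot": [0.0015, 0.0036, 0.0004], "claw": 10}, {"delta_pos": [-0.0016, 0, -0.1025], "delta_rot": [0.0015, 0.0036, 0.0004], "claw": 10}, {"delta_pos": [-0.0016, 0, -0.1025], "delta_rot": [0.0015, 0.0036, 0.0004], "claw": 10}]'

```text
time: 16.87
eef_pos: [0.5219, 0.2368, 0.1072]
tcp_rot: [0.5, 0.5, -0.497, 0.502]
contact_force: [0.4, -0.5, -1.6]
opening: 0.252
```

```bash
python3 -c "
from h import *
st()"
```

```text
16.87 [0.5219 0.2368 0.1072] F [ 0.4 -0.5 -1.6] T [ 0.06 -0.    0.01] rotfix [-0.0006  0.0015  0.0003]
```

>>> play_rows --targets '[{"delta_pos": [-0.0015, 0, -0.0015], "delta_rot": [-0.0006, 0.0015, 0.0003], "claw": 10}, {"delta_pos": [-0.0015, 0, -0.003], "delta_rot": [-0.0006, 0.0015, 0.0003], "claw": 10}, {"delta_pos": [-0.0015, 0, -0.0042], "delta_rot": [-0.0006, 0.0015, 0.0003], "claw": 10}, {"delta_pos": [-0.0015, 0, -0.0042], "delta_rot": [-0.0006, 0.0015, 0.0003], "claw": 10}]'

```text
time: 17.2
eef_pos: [0.5204, 0.2369, 0.1032]
tcp_rot: [0.499, 0.501, -0.498, 0.502]
contact_force: [-0.7, -0.0, -2.0]
opening: 0.25
```

>>> play_rows --targets '[{"delta_pos": [0, 0, -0.0005], "delta_rot": [0, 0, 0], "claw": 10}, {"delta_pos": [0, 0, -0.0008], "delta_rot": [0, 0, 0], "claw": 10}, {"delta_pos": [0, 0, -0.0008], "delta_rot": [0, 0, 0], "claw": 10}]'

```text
time: 17.45
eef_pos: [0.5203, 0.2369, 0.1023]
tcp_rot: [0.499, 0.501, -0.498, 0.502]
contact_force: [-0.8, -0.3, -1.7]
opening: 0.245
```

```bash
python3 -c "
from h import *
st()"
```

```text
17.45 [0.5203 0.2369 0.1023] F [-0.8 -0.3 -1.7] T [ 0.01  0.06 -0.01] rotfix [ 0.      0.0001 -0.    ]
```

Ledge level is known (≈0.1013). One more step down to feel it.

>>> play_rows --targets '[{"delta_pos": [0, 0, -0.0005], "delta_rot": [0, 0, 0], "claw": 10}, {"delta_pos": [0, 0, -0.001], "delta_rot": [0, 0, 0], "claw": 10}, {"delta_pos": [0, 0, -0.001], "delta_rot": [0, 0, 0], "claw": 10}]'

```text
time: 17.7
eef_pos: [0.5203, 0.2369, 0.1014]
tcp_rot: [0.498, 0.501, -0.498, 0.502]
contact_force: [-0.2, -0.5, -0.7]
opening: 0.248
```

```bash
python3 -c "
from h import *
st()"
```

```text
17.7 [0.5203 0.2369 0.1014] F [-0.2 -0.5 -0.7] T [-0.03  0.03  0.01] rotfix [ 0.  0. -0.]
```

>>> play_rows --targets '[{"delta_pos": [0, -0.002, 0], "delta_rot": [0, 0, 0], "claw": 10}, {"delta_pos": [0, -0.005, 0], "delta_rot": [0, 0, 0], "claw": 10}, {"delta_pos": [0, -0.008, 0], "delta_rot": [0, 0, 0], "claw": 10}, {"delta_pos": [0, -0.01, 0], "delta_rot": [0, 0, 0], "claw": 10}, {"delta_pos": [0, -0.012, 0], "delta_rot": [0, 0, 0], "claw": 10}, {"delta_pos": [0, -0.013, 0], "delta_rot": [0, 0, 0], "claw": 10}, {"delta_pos": [0, -0.0135, 0], "delta_rot": [0, 0, 0], "claw": 10}]'

```text
time: 18.28
eef_pos: [0.5204, 0.2232, 0.1014]
tcp_rot: [0.499, 0.501, -0.499, 0.502]
contact_force: [0.4, 0.2, -0.6]
opening: 0.25
```

>>> play_rows --targets '[{"delta_pos": [0, -0.001, 0], "delta_rot": [0, 0, 0], "claw": 10}, {"delta_pos": [0, -0.002, 0], "delta_rot": [0, 0, 0], "claw": 10}, {"delta_pos": [0, -0.003, 0], "delta_rot": [0, 0, 0], "claw": 10}, {"delta_pos": [0, -0.003, 0], "delta_rot": [0, 0, 0], "claw": 10}]'

```text
time: 18.62
eef_pos: [0.5204, 0.22, 0.1014]
tcp_rot: [0.498, 0.501, -0.499, 0.502]
contact_force: [-0.2, -0.3, -0.9]
opening: 0.245
```

```bash
python3 -c "
from h import *
st()"
```

```text
18.62 [0.5204 0.22   0.1014] F [-0.2 -0.3 -0.9] T [-0.04 -0.01  0.04] rotfix [0.0001 0.     0.0001]
```

>>> play_rows --targets '[{"delta_pos": [0, -0.001, -0.0002], "delta_rot": [0, 0, 0], "claw": 10}, {"delta_pos": [0, -0.002, -0.0002], "delta_rot": [0, 0, 0], "claw": 10}, {"delta_pos": [0, -0.002, -0.0002], "delta_rot": [0, 0, 0], "claw": 10}]'

```text
time: 18.87
eef_pos: [0.5205, 0.2179, 0.1014]
tcp_rot: [0.499, 0.501, -0.498, 0.502]
contact_force: [0.8, 1.7, -0.4]
opening: 0.244
```

>>> play_rows --targets '[{"delta_pos": [0, -0.001, 0], "delta_rot": [0, 0, 0], "claw": 10}, {"delta_pos": [0, -0.0018, 0], "delta_rot": [0, 0, 0], "claw": 10}, {"delta_pos": [0, -0.0018, 0], "delta_rot": [0, 0, 0], "claw": 10}]'

```text
time: 19.12
eef_pos: [0.5205, 0.216, 0.1014]
tcp_rot: [0.499, 0.501, -0.499, 0.502]
contact_force: [1.0, 0.0, -0.7]
opening: 0.245
```

```bash
python3 -c "
from h import *
st()"
```

```text
19.12 [0.5205 0.216  0.1014] F [ 1.   0.  -0.7] T [ 0.04  0.01 -0.03] rotfix [0.0001 0.0002 0.0001]
```

>>> play_rows --targets '[{"delta_pos": [0, -0.001, -0.0002], "delta_rot": [0, 0, 0], "claw": 10}, {"delta_pos": [0, -0.002, -0.0002], "delta_rot": [0, 0, 0], "claw": 10}, {"delta_pos": [0, -0.002, -0.0002], "delta_rot": [0, 0, 0], "claw": 10}]'

```text
time: 19.37
eef_pos: [0.5208, 0.2149, 0.1016]
tcp_rot: [0.5, 0.501, -0.498, 0.501]
contact_force: [0.1, 5.7, 0.0]
opening: 0.246
```

>>> play_rows --targets '[{"delta_pos": [0, -0.001, 0], "delta_rot": [0, 0, 0], "claw": 10}, {"delta_pos": [0, -0.0018, 0], "delta_rot": [0, 0, 0], "claw": 10}, {"delta_pos": [0, -0.0018, 0], "delta_rot": [0, 0, 0], "claw": 10}]'

```text
time: 19.62
eef_pos: [0.5208, 0.2144, 0.1019]
tcp_rot: [0.501, 0.502, -0.497, 0.5]
contact_force: [-0.3, 7.1, -0.0]
opening: 0.245
```

```bash
python3 -c "
from h import *
st()"
```

```text
19.62 [0.5208 0.2144 0.1019] F [-0.3  7.1 -0. ] T [ 1.32  0.07 -0.03] rotfix [-0.0018  0.0007  0.0007]
```

Left onset at y≈0.2152. Driving on toward about 4 mm.

>>> play_rows --targets '[{"delta_pos": [0, -0.0017, -0.0004], "delta_rot": [-0.0018, 0.0007, 0.0007], "claw": 10}, {"delta_pos": [0, -0.0026, -0.0004], "delta_rot": [-0.0018, 0.0007, 0.0007], "claw": 10}, {"delta_pos": [0, -0.0035, -0.0004], "delta_rot": [-0.0018, 0.0007, 0.0007], "claw": 10}, {"delta_pos": [0, -0.0044, -0.0004], "delta_rot": [-0.0018, 0.0007, 0.0007], "claw": 10}, {"delta_pos": [0, -0.0053, -0.0004], "delta_rot": [-0.0018, 0.0007, 0.0007], "claw": 10}, {"delta_pos": [0, -0.0062, -0.0004], "delta_rot": [-0.0018, 0.0007, 0.0007], "claw": 10}, {"delta_pos": [0, -0.007, -0.0004], "delta_rot": [-0.0018, 0.0007, 0.0007], "claw": 10}, {"delta_pos": [0, -0.0078, -0.0004], "delta_rot": [-0.0018, 0.0007, 0.0007], "claw": 10}, {"delta_pos": [0, -0.0078, -0.0004], "delta_rot": [-0.0018, 0.0007, 0.0007], "claw": 10}]'

```text
time: 20.37
eef_pos: [0.521, 0.2084, 0.1018]
tcp_rot: [0.5, 0.502, -0.497, 0.5]
contact_force: [0.3, 8.7, 0.2]
opening: 0.249
```

```bash
python3 -c "
from h import *
st()"
```

```text
20.37 [0.521  0.2084 0.1018] F [0.3 8.7 0.2] T [ 1.4   0.   -0.01] rotfix [-0.0013  0.0004  0.0004]
```

>>> play_rows --targets '[{"delta_pos": [0, -0.0018, -0.0004], "delta_rot": [-0.0014, 0.0004, 0.0004], "claw": 10}, {"delta_pos": [0, -0.0027, -0.0004], "delta_rot": [-0.0014, 0.0004, 0.0004], "claw": 10}, {"delta_pos": [0, -0.0036, -0.0004], "delta_rot": [-0.0014, 0.0004, 0.0004], "claw": 10}, {"delta_pos": [0, -0.0045, -0.0004], "delta_rot": [-0.0014, 0.0004, 0.0004], "claw": 10}, {"delta_pos": [0, -0.0054, -0.0004], "delta_rot": [-0.0014, 0.0004, 0.0004], "claw": 10}, {"delta_pos": [0, -0.0063, -0.0004], "delta_rot": [-0.0014, 0.0004, 0.0004], "claw": 10}, {"delta_pos": [0, -0.0072, -0.0004], "delta_rot": [-0.0014, 0.0004, 0.0004], "claw": 10}, {"delta_pos": [0, -0.0081, -0.0004], "delta_rot": [-0.0014, 0.0004, 0.0004], "claw": 10}, {"delta_pos": [0, -0.009, -0.0004], "delta_rot": [-0.0014, 0.0004, 0.0004], "claw": 10}, {"delta_pos": [0, -0.0099, -0.0004], "delta_rot": [-0.0014, 0.0004, 0.0004], "claw": 10}, {"delta_pos": [0, -0.0099, -0.0004], "delta_rot": [-0.0014, 0.0004, 0.0004], "claw": 10}, {"delta_pos": [0, -0.0099, -0.0004], "delta_rot": [-0.0014, 0.0004, 0.0004], "claw": 10}, {"delta_pos": [0, -0.0099, -0.0004], "delta_rot": [-0.0014, 0.0004, 0.0004], "claw": 10}]'

```text
time: 21.45
eef_pos: [0.5211, 0.2001, 0.1017]
tcp_rot: [0.5, 0.502, -0.498, 0.501]
contact_force: [-0.2, 8.0, -0.3]
opening: 0.246
```

```bash
python3 -c "
from h import *
st()
cv2.imwrite('pics/s7.png',ctrl.read_camera('scene'))
print(lk('pics/scene0.png','pics/s7.png',[(363.4,198.4),(380.6,186.6)],7),lk('pics/scene0.png','pics/s7.png',[(363.4,198.4),(380.6,186.6)],11))
s=ctrl.calibration('scene');print(proj(s,[.562,.147,.083])-proj(s,[.562,.147,.073]))
"
```

```text
21.45 [0.5211 0.2001 0.1017] F [-0.2  8.  -0.3] T [ 1.37 -0.02  0.01] rotfix [-0.0011  0.0004  0.0003]
[[ 0.07952881 -0.99534607]
 [-0.01055908 -0.83309937]] [[ 0.17236328 -0.93989563]
 [ 0.00799561 -0.6876221 ]]
[ 0.30093959 -2.66152568]
```

Both lips are up: left about 3.1–4 mm and right about 3.8 mm. Taking the left to about 7.5–8 mm keeps its lead under about 4.5 mm.

>>> play_rows --targets '[{"delta_pos": [0, -0.0018, -0.0004], "delta_rot": [-0.0013, 0.0004, 0.0003], "claw": 10}, {"delta_pos": [0, -0.0027, -0.0004], "delta_rot": [-0.0013, 0.0004, 0.0003], "claw": 10}, {"delta_pos": [0, -0.0036, -0.0004], "delta_rot": [-0.0013, 0.0004, 0.0003], "claw": 10}, {"delta_pos": [0, -0.0045, -0.0004], "delta_rot": [-0.0013, 0.0004, 0.0003], "claw": 10}, {"delta_pos": [0, -0.0054, -0.0004], "delta_rot": [-0.0013, 0.0004, 0.0003], "claw": 10}, {"delta_pos": [0, -0.0063, -0.0004], "delta_rot": [-0.0013, 0.0004, 0.0003], "claw": 10}, {"delta_pos": [0, -0.0072, -0.0004], "delta_rot": [-0.0013, 0.0004, 0.0003], "claw": 10}, {"delta_pos": [0, -0.0081, -0.0004], "delta_rot": [-0.0013, 0.0004, 0.0003], "claw": 10}, {"delta_pos": [0, -0.009, -0.0004], "delta_rot": [-0.0013, 0.0004, 0.0003], "claw": 10}, {"delta_pos": [0, -0.0099, -0.0004], "delta_rot": [-0.0013, 0.0004, 0.0003], "claw": 10}, {"delta_pos": [0, -0.0099, -0.0004], "delta_rot": [-0.0013, 0.0004, 0.0003], "claw": 10}, {"delta_pos": [0, -0.0099, -0.0004], "delta_rot": [-0.0013, 0.0004, 0.0003], "claw": 10}]'

```text
time: 22.5
eef_pos: [0.5213, 0.1918, 0.1017]
tcp_rot: [0.5, 0.502, -0.498, 0.501]
contact_force: [-0.0, 8.3, 0.2]
opening: 0.244
```

```bash
python3 -c "
from h import *
st()
cv2.imwrite('pics/s8.png',ctrl.read_camera('scene'))
print(lk('pics/scene0.png','pics/s8.png',[(363.4,198.4),(380.6,186.6)],7),lk('pics/scene0.png','pics/s8.png',[(363.4,198.4),(380.6,186.6)],11))
"
```

```text
22.5 [0.5213 0.1918 0.1017] F [-0.   8.3  0.2] T [ 1.35 -0.07 -0.02] rotfix [-0.001   0.0003  0.0002]
[[ 0.05737305 -1.0232086 ]
 [ 0.01486206 -1.3000641 ]] [[ 0.15307617 -1.1379089 ]
 [ 0.1020813  -1.0515747 ]]
```

>>> play_rows --targets '[{"delta_pos": [0, -0.0018, -0.0004], "delta_rot": [-0.0012, 0.0003, 0.0002], "claw": 10}, {"delta_pos": [0, -0.0027, -0.0004], "delta_rot": [-0.0012, 0.0003, 0.0002], "claw": 10}, {"delta_pos": [0, -0.0036, -0.0004], "delta_rot": [-0.0012, 0.0003, 0.0002], "claw": 10}, {"delta_pos": [0, -0.0045, -0.0004], "delta_rot": [-0.0012, 0.0003, 0.0002], "claw": 10}, {"delta_pos": [0, -0.0054, -0.0004], "delta_rot": [-0.0012, 0.0003, 0.0002], "claw": 10}, {"delta_pos": [0, -0.0063, -0.0004], "delta_rot": [-0.0012, 0.0003, 0.0002], "claw": 10}, {"delta_pos": [0, -0.0072, -0.0004], "delta_rot": [-0.0012, 0.0003, 0.0002], "claw": 10}, {"delta_pos": [0, -0.0079, -0.0004], "delta_rot": [-0.0012, 0.0003, 0.0002], "claw": 10}, {"delta_pos": [0, -0.0079, -0.0004], "delta_rot": [-0.0012, 0.0003, 0.0002], "claw": 10}, {"delta_pos": [0, -0.0079, -0.0004], "delta_rot": [-0.0012, 0.0003, 0.0002], "claw": 10}]'

```text
time: 23.38
eef_pos: [0.5214, 0.1855, 0.1016]
tcp_rot: [0.5, 0.502, -0.498, 0.501]
contact_force: [0.2, 7.3, 0.2]
opening: 0.246
```

```bash
python3 -c "
from h import *
st()
cv2.imwrite('pics/s9.png',ctrl.read_camera('scene'))
P=[(363.4,198.4),(380.6,186.6)]
for w in (5,7,9):print(lk('pics/scene0.png','pics/s9.png',P,w)[:,1])
# template matching with subpixel up-sampling around left screw
a=cv2.imread('pics/scene0.png',0)
for f in('s5','s7','s8','s9'):
    b=cv2.imread(f'pics/{f}.png',0);o=[]
    for (u,v) in P:
        u,v=int(u),int(v);A=cv2.resize(a[v-4:v+5,u-6:u+7],None,fx=16,fy=16,interpolation=cv2.INTER_CUBIC);B=cv2.resize(b[v-9:v+8,u-9:u+10],None,fx=16,fy=16,interpolation=cv2.INTER_CUBIC)
        r=cv2.matchTemplate(B,A,cv2.TM_CCOEFF_NORMED);m=cv2.minMaxLoc(r);o+=[(m[3][0]/16-3,m[3][1]/16-5,round(m[1],3))]
    print(f,o)
"
```

```text
23.38 [0.5214 0.1855 0.1016] F [0.2 7.3 0.2] T [1.27 0.   0.02] rotfix [-0.0009  0.0004  0.0003]
[-1.0537415 -1.8791809]
[-1.0442657 -1.779953 ]
[-0.9164734 -1.5886078]
s5 [(0.25, -0.875, 0.939), (0.0625, -0.0625, 0.988)]
s7 [(0.125, -0.875, 0.958), (0.0, -0.875, 0.927)]
s8 [(0.0625, -0.9375, 0.962), (0.125, -1.375, 0.858)]
s9 [(0.0, -0.9375, 0.93), (-0.125, -1.8125, 0.819)]
```

Left now about 7.3–8.6 mm (image/geometry), right about 4. Withdraw and go back to the right.

>>> play_rows --targets '[{"delta_pos": [0, 0.006, 0.0002], "delta_rot": [-0.001, 0, 0], "claw": 10}, {"delta_pos": [0, 0.014, 0.0002], "delta_rot": [-0.001, 0, 0], "claw": 10}, {"delta_pos": [0, 0.022, 0.0002], "delta_rot": [-0.001, 0, 0], "claw": 10}, {"delta_pos": [0, 0.03, 0.0003], "delta_rot": [-0.001, 0, 0], "claw": 10}, {"delta_pos": [0, 0.038, 0.0005], "delta_rot": [-0.001, 0, 0], "claw": 10}, {"delta_pos": [0, 0.046, 0.001], "delta_rot": [-0.001, 0, 0], "claw": 10}, {"delta_pos": [0, 0.054, 0.004], "delta_rot": [-0.001, 0, 0], "claw": 10}, {"delta_pos": [0, 0.056, 0.02], "delta_rot": [-0.001, 0, 0], "claw": 10}, {"delta_pos": [0, 0.056, 0.05], "delta_rot": [-0.001, 0, 0], "claw": 10}, {"delta_pos": [0, 0.056, 0.08], "delta_rot": [-0.001, 0, 0], "claw": 10}, {"delta_pos": [0, 0.056, 0.1], "delta_rot": [-0.001, 0, 0], "claw": 10}, {"delta_pos": [0, 0.056, 0.1], "delta_rot": [-0.001, 0, 0], "claw": 10}]'

```text
time: 24.43
eef_pos: [0.5245, 0.2429, 0.2081]
tcp_rot: [0.502, 0.499, -0.495, 0.504]
contact_force: [0.7, 1.1, -0.2]
opening: 0.246
```

```bash
python3 -c "
from h import *
st()"
```

```text
24.43 [0.5245 0.2429 0.2081] F [ 0.7  1.1 -0.2] T [ 0.02 -0.11 -0.07] rotfix [-0.0008  0.0039  0.0001]
```

>>> play_rows --targets '[{"delta_pos": [-0.002, -0.02, 0], "delta_rot": [-0.0008, 0.0039, 0.0001], "claw": 10}, {"delta_pos": [-0.002, -0.05, 0], "delta_rot": [-0.0008, 0.0039, 0.0001], "claw": 10}, {"delta_pos": [-0.002, -0.085, 0], "delta_rot": [-0.0008, 0.0039, 0.0001], "claw": 10}, {"delta_pos": [-0.002, -0.12, 0], "delta_rot": [-0.0008, 0.0039, 0.0001], "claw": 10}, {"delta_pos": [-0.002, -0.155, 0], "delta_rot": [-0.0008, 0.0039, 0.0001], "claw": 10}, {"delta_pos": [-0.002, -0.19, 0], "delta_rot": [-0.0008, 0.0039, 0.0001], "claw": 10}, {"delta_pos": [-0.002, -0.225, 0], "delta_rot": [-0.0008, 0.0039, 0.0001], "claw": 10}, {"delta_pos": [-0.002, -0.255, 0], "delta_rot": [-0.0008, 0.0039, 0.0001], "claw": 10}, {"delta_pos": [-0.002, -0.276, 0], "delta_rot": [-0.0008, 0.0039, 0.0001], "claw": 10}, {"delta_pos": [-0.002, -0.285, 0], "delta_rot": [-0.0008, 0.0039, 0.0001], "claw": 10}, {"delta_pos": [-0.002, -0.285, -0.01], "delta_rot": [-0.0008, 0.0039, 0.0001], "claw": 10}, {"delta_pos": [-0.002, -0.285, -0.04], "delta_rot": [-0.0008, 0.0039, 0.0001], "claw": 10}, {"delta_pos": [-0.002, -0.285, -0.07], "delta_rot": [-0.0008, 0.0039, 0.0001], "claw": 10}, {"delta_pos": [-0.002, -0.285, -0.092], "delta_rot": [-0.0008, 0.0039, 0.0001], "claw": 10}, {"delta_pos": [-0.002, -0.285, -0.1], "delta_rot": [-0.0008, 0.0039, 0.0001], "claw": 10}, {"delta_pos": [-0.002, -0.285, -0.1], "delta_rot": [-0.0008, 0.0039, 0.0001], "claw": 10}, {"delta_pos": [-0.002, -0.285, -0.1], "delta_rot": [-0.0008, 0.0039, 0.0001], "claw": 10}]'

```text
time: 25.85
eef_pos: [0.5225, -0.0412, 0.1079]
tcp_rot: [0.498, 0.502, -0.498, 0.501]
contact_force: [1.1, 0.8, -1.1]
opening: 0.248
```

```bash
python3 -c "
from h import *
st()"
```

```text
25.85 [ 0.5225 -0.0412  0.1079] F [ 1.1  0.8 -1.1] T [-0.04 -0.03  0.08] rotfix [-0.0001 -0.0002 -0.0003]
```

Down to the ledge (TCP ≈0.1014), in two steps.

>>> play_rows --targets '[{"delta_pos": [0, 0, -0.002], "delta_rot": [0, 0, 0], "claw": 10}, {"delta_pos": [0, 0, -0.004], "delta_rot": [0, 0, 0], "claw": 10}, {"delta_pos": [0, 0, -0.0053], "delta_rot": [0, 0, 0], "claw": 10}, {"delta_pos": [0, 0, -0.0053], "delta_rot": [0, 0, 0], "claw": 10}, {"delta_pos": [0, 0, -0.0053], "delta_rot": [0, 0, 0], "claw": 10}]'

```text
time: 26.27
eef_pos: [0.5228, -0.0412, 0.1031]
tcp_rot: [0.498, 0.502, -0.498, 0.502]
contact_force: [0.1, -0.3, -1.5]
opening: 0.246
```

>>> play_rows --targets '[{"delta_pos": [0, 0, -0.0005], "delta_rot": [0, 0, 0], "claw": 10}, {"delta_pos": [0, 0, -0.0008], "delta_rot": [0, 0, 0], "claw": 10}, {"delta_pos": [0, 0, -0.0008], "delta_rot": [0, 0, 0], "claw": 10}]'

```text
time: 26.52
eef_pos: [0.5229, -0.0413, 0.1024]
tcp_rot: [0.498, 0.502, -0.498, 0.502]
contact_force: [0.4, 0.7, -1.5]
opening: 0.248
```

```bash
python3 -c "
from h import *
st()"
```

```text
26.52 [ 0.5229 -0.0413  0.1024] F [ 0.4  0.7 -1.5] T [0.03 0.01 0.03] rotfix [-0.      0.0001 -0.0003]
```

>>> play_rows --targets '[{"delta_pos": [0, 0, -0.0006], "delta_rot": [0, 0, 0], "claw": 10}, {"delta_pos": [0, 0, -0.001], "delta_rot": [0, 0, 0], "claw": 10}, {"delta_pos": [0, 0.002, -0.001], "delta_rot": [0, 0, 0], "claw": 10}, {"delta_pos": [0, 0.006, -0.001], "delta_rot": [0, 0, 0], "claw": 10}, {"delta_pos": [0, 0.01, -0.001], "delta_rot": [0, 0, 0], "claw": 10}, {"delta_pos": [0, 0.014, -0.001], "delta_rot": [0, 0, 0], "claw": 10}, {"delta_pos": [0, 0.018, -0.001], "delta_rot": [0, 0, 0], "claw": 10}, {"delta_pos": [0, 0.022, -0.001], "delta_rot": [0, 0, 0], "claw": 10}, {"delta_pos": [0, 0.025, -0.001], "delta_rot": [0, 0, 0], "claw": 10}, {"delta_pos": [0, 0.027, -0.001], "delta_rot": [0, 0, 0], "claw": 10}, {"delta_pos": [0, 0.0285, -0.001], "delta_rot": [0, 0, 0], "claw": 10}, {"delta_pos": [0, 0.0285, -0.001], "delta_rot": [0, 0, 0], "claw": 10}]'

```text
time: 27.52
eef_pos: [0.5229, -0.0125, 0.1014]
tcp_rot: [0.498, 0.502, -0.498, 0.502]
contact_force: [0.1, 0.5, -1.4]
opening: 0.25
```

```bash
python3 -c "
from h import *
st()"
```

```text
27.52 [ 0.5229 -0.0125  0.1014] F [ 0.1  0.5 -1.4] T [ 0.01 -0.04  0.02] rotfix [-0.      0.0001 -0.0004]
```

Now feed to y≈−0.003 to feel the renewed contact.

>>> play_rows --targets '[{"delta_pos": [0, 0.001, -0.0003], "delta_rot": [0, 0, 0], "claw": 10}, {"delta_pos": [0, 0.0025, -0.0003], "delta_rot": [0, 0, 0], "claw": 10}, {"delta_pos": [0, 0.004, -0.0003], "delta_rot": [0, 0, 0], "claw": 10}, {"delta_pos": [0, 0.005, -0.0003], "delta_rot": [0, 0, 0], "claw": 10}, {"delta_pos": [0, 0.006, -0.0003], "delta_rot": [0, 0, 0], "claw": 10}, {"delta_pos": [0, 0.007, -0.0003], "delta_rot": [0, 0, 0], "claw": 10}, {"delta_pos": [0, 0.008, -0.0003], "delta_rot": [0, 0, 0], "claw": 10}, {"delta_pos": [0, 0.008, -0.0003], "delta_rot": [0, 0, 0], "claw": 10}]'

```text
time: 28.18
eef_pos: [0.5232, -0.006, 0.1015]
tcp_rot: [0.497, 0.501, -0.499, 0.503]
contact_force: [-0.2, -6.2, -0.6]
opening: 0.25
```

```bash
python3 -c "
from h import *
st()"
```

```text
28.18 [ 0.5232 -0.006   0.1015] F [-0.2 -6.2 -0.6] T [-1.11  0.09  0.01] rotfix [ 0.0012  0.0003 -0.0009]
```

Contact resumes exactly where it was left (y≈−0.006). Driving on to about y=0.009.

>>> play_rows --targets '[{"delta_pos": [-0.0003, 0.0018, -0.0004], "delta_rot": [0.0013, 0.0003, -0.0008], "claw": 10}, {"delta_pos": [-0.0003, 0.0027, -0.0004], "delta_rot": [0.0013, 0.0003, -0.0008], "claw": 10}, {"delta_pos": [-0.0003, 0.0036, -0.0004], "delta_rot": [0.0013, 0.0003, -0.0008], "claw": 10}, {"delta_pos": [-0.0003, 0.0045, -0.0004], "delta_rot": [0.0013, 0.0003, -0.0008], "claw": 10}, {"delta_pos": [-0.0003, 0.0054, -0.0004], "delta_rot": [0.0013, 0.0003, -0.0008], "claw": 10}, {"delta_pos": [-0.0003, 0.0063, -0.0004], "delta_rot": [0.0013, 0.0003, -0.0008], "claw": 10}, {"delta_pos": [-0.0003, 0.0072, -0.0004], "delta_rot": [0.0013, 0.0003, -0.0008], "claw": 10}, {"delta_pos": [-0.0003, 0.0081, -0.0004], "delta_rot": [0.0013, 0.0003, -0.0008], "claw": 10}, {"delta_pos": [-0.0003, 0.009, -0.0004], "delta_rot": [0.0013, 0.0003, -0.0008], "claw": 10}, {"delta_pos": [-0.0003, 0.0099, -0.0004], "delta_rot": [0.0013, 0.0003, -0.0008], "claw": 10}, {"delta_pos": [-0.0003, 0.0099, -0.0004], "delta_rot": [0.0013, 0.0003, -0.0008], "claw": 10}]'

```text
time: 29.1
eef_pos: [0.5236, 0.0018, 0.1016]
tcp_rot: [0.497, 0.5, -0.499, 0.503]
contact_force: [0.1, -8.0, -1.0]
opening: 0.246
```

```bash
python3 -c "
from h import *
st()"
```

```text
29.1 [0.5236 0.0018 0.1016] F [ 0.1 -8.  -1. ] T [-1.36  0.04 -0.01] rotfix [ 0.0014  0.0006 -0.0005]
```

>>> play_rows --targets '[{"delta_pos": [-0.0004, 0.0018, -0.0004], "delta_rot": [0.0015, 0.0006, -0.0006], "claw": 10}, {"delta_pos": [-0.0004, 0.0027, -0.0004], "delta_rot": [0.0015, 0.0006, -0.0006], "claw": 10}, {"delta_pos": [-0.0004, 0.0036, -0.0004], "delta_rot": [0.0015, 0.0006, -0.0006], "claw": 10}, {"delta_pos": [-0.0004, 0.0045, -0.0004], "delta_rot": [0.0015, 0.0006, -0.0006], "claw": 10}, {"delta_pos": [-0.0004, 0.0054, -0.0004], "delta_rot": [0.0015, 0.0006, -0.0006], "claw": 10}, {"delta_pos": [-0.0004, 0.0063, -0.0004], "delta_rot": [0.0015, 0.0006, -0.0006], "claw": 10}, {"delta_pos": [-0.0004, 0.0072, -0.0004], "delta_rot": [0.0015, 0.0006, -0.0006], "claw": 10}, {"delta_pos": [-0.0004, 0.0081, -0.0004], "delta_rot": [0.0015, 0.0006, -0.0006], "claw": 10}, {"delta_pos": [-0.0004, 0.0088, -0.0004], "delta_rot": [0.0015, 0.0006, -0.0006], "claw": 10}, {"delta_pos": [-0.0004, 0.0088, -0.0004], "delta_rot": [0.0015, 0.0006, -0.0006], "claw": 10}, {"delta_pos": [-0.0004, 0.0088, -0.0004], "delta_rot": [0.0015, 0.0006, -0.0006], "claw": 10}]'

```text
time: 30.02
eef_pos: [0.5238, 0.0087, 0.1016]
tcp_rot: [0.498, 0.5, -0.499, 0.503]
contact_force: [0.9, -7.5, -0.6]
opening: 0.248
```

```bash
cat >> h.py <<'E'
def lifts(f):
    P=[(363.4,198.4),(380.6,186.6)];a=cv2.imread("pics/scene0.png",0);b=cv2.imread(f"pics/{f}.png",0)
    for w in(5,7,9): 
        d=-lk("pics/scene0.png",f"pics/{f}.png",P,w)[:,1]/[.27,.266];print("lk R,L rel start",np.linalg.solve([[.91,.09],[.09,.91]],d).round(2))
    o=[]
    for u,v in P:
        u,v=int(u),int(v);A=cv2.resize(a[v-4:v+5,u-6:u+7],None,fx=16,fy=16,interpolation=cv2.INTER_CUBIC);B=cv2.resize(b[v-9:v+8,u-9:u+10],None,fx=16,fy=16,interpolation=cv2.INTER_CUBIC)
        m=cv2.minMaxLoc(cv2.matchTemplate(B,A,cv2.TM_CCOEFF_NORMED));o.append(5-m[3][1]/16)
    print("tm R,L",np.linalg.solve([[.91,.09],[.09,.91]],np.array(o)/[.27,.266]).round(2))
E
python3 -c "
from h import *
st()
cv2.imwrite('pics/s10.png',ctrl.read_camera('scene'));lifts('s10')
"
```

```text
30.02 [0.5238 0.0087 0.1016] F [ 0.9 -7.5 -0.6] T [-1.34 -0.02 -0.03] rotfix [ 0.0013  0.0004 -0.0002]
lk R,L rel start [8.02 7.07]
lk R,L rel start [7.92 6.8 ]
lk R,L rel start [7.43 6.18]
tm R,L [7.4  7.53]
```

Image: R≈7.4–8.0, L≈6.8–7.5 relative to the start, before adding the unknown 0–0.55 mm initial lift. The travel geometry gives R+L≈17.5 mm, so both are inside 6.5–10.5 and less than 2 mm apart. I'll withdraw and put the wedge back.

>>> play_rows --targets '[{"delta_pos": [0, -0.006, 0.0002], "delta_rot": [0.001, 0, 0], "claw": 10}, {"delta_pos": [0, -0.014, 0.0002], "delta_rot": [0.001, 0, 0], "claw": 10}, {"delta_pos": [0, -0.022, 0.0002], "delta_rot": [0.001, 0, 0], "claw": 10}, {"delta_pos": [0, -0.03, 0.0003], "delta_rot": [0.001, 0, 0], "claw": 10}, {"delta_pos": [0, -0.038, 0.0005], "delta_rot": [0.001, 0, 0], "claw": 10}, {"delta_pos": [0, -0.046, 0.001], "delta_rot": [0.001, 0, 0], "claw": 10}, {"delta_pos": [0, -0.054, 0.004], "delta_rot": [0.001, 0, 0], "claw": 10}, {"delta_pos": [0, -0.058, 0.02], "delta_rot": [0.001, 0, 0], "claw": 10}, {"delta_pos": [0, -0.06, 0.05], "delta_rot": [0.001, 0, 0], "claw": 10}, {"delta_pos": [0, -0.06, 0.08], "delta_rot": [0.001, 0, 0], "claw": 10}, {"delta_pos": [0, -0.06, 0.1], "delta_rot": [0.001, 0, 0], "claw": 10}, {"delta_pos": [0, -0.06, 0.1], "delta_rot": [0.001, 0, 0], "claw": 10}]'

```text
time: 31.07
eef_pos: [0.5268, -0.0527, 0.2077]
tcp_rot: [0.5, 0.498, -0.496, 0.506]
contact_force: [1.3, 0.2, -1.0]
opening: 0.247
```

```bash
python3 -c "
from h import *
st()"
```

```text
31.07 [ 0.5268 -0.0527  0.2077] F [ 1.3  0.2 -1. ] T [-0.02 -0.06  0.03] rotfix [ 0.0013  0.0038 -0.0001]
```

>>> play_rows --targets '[{"delta_pos": [0.008, -0.03, 0], "delta_rot": [0.0013, 0.0038, -0.01], "claw": 10}, {"delta_pos": [0.018, -0.065, 0], "delta_rot": [0.0013, 0.0038, -0.025], "claw": 10}, {"delta_pos": [0.028, -0.1, 0], "delta_rot": [0.0013, 0.0038, -0.04], "claw": 10}, {"delta_pos": [0.038, -0.135, 0], "delta_rot": [0.0013, 0.0038, -0.06], "claw": 10}, {"delta_pos": [0.048, -0.17, 0], "delta_rot": [0.0013, 0.0038, -0.08], "claw": 10}, {"delta_pos": [0.058, -0.205, 0], "delta_rot": [0.0013, 0.0038, -0.08], "claw": 10}, {"delta_pos": [0.068, -0.24, 0], "delta_rot": [0.0013, 0.0038, -0.08], "claw": 10}, {"delta_pos": [0.072, -0.259, 0], "delta_rot": [0.0013, 0.0038, -0.08], "claw": 10}, {"delta_pos": [0.072, -0.259, 0], "delta_rot": [0.0013, 0.0038, -0.08], "claw": 10}, {"delta_pos": [0.072, -0.259, -0.02], "delta_rot": [0.0013, 0.0038, -0.08], "claw": 10}, {"delta_pos": [0.072, -0.259, -0.055], "delta_rot": [0.0013, 0.0038, -0.08], "claw": 10}, {"delta_pos": [0.072, -0.259, -0.09], "delta_rot": [0.0013, 0.0038, -0.08], "claw": 10}, {"delta_pos": [0.072, -0.259, -0.12], "delta_rot": [0.0013, 0.0038, -0.08], "claw": 10}, {"delta_pos": [0.072, -0.259, -0.14], "delta_rot": [0.0013, 0.0038, -0.08], "claw": 10}, {"delta_pos": [0.072, -0.259, -0.147], "delta_rot": [0.0013, 0.0038, -0.08], "claw": 10}, {"delta_pos": [0.072, -0.259, -0.147], "delta_rot": [0.0013, 0.0038, -0.08], "claw": 10}, {"delta_pos": [0.072, -0.259, -0.147], "delta_rot": [0.0013, 0.0038, -0.08], "claw": 10}]'

```text
time: 32.48
eef_pos: [0.5989, -0.3114, 0.0608]
tcp_rot: [-0.557, -0.435, 0.558, -0.435]
contact_force: [0.6, -0.3, -1.0]
opening: 0.248
```

```bash
python3 -c "
from h import *
st()
print(R.from_quat(ctrl.get_state()['tcp_rot']).as_matrix().round(4))
cv2.imwrite('pics/s11.png',ctrl.read_camera('scene'));lifts('s11')
"
```

```text
32.48 [ 0.5989 -0.3114  0.0608] F [ 0.6 -0.3 -1. ] T [ 0.04 -0.03 -0.02] rotfix [ 0.0004 -0.0002  0.0798]
[[-8.000e-04  9.702e-01 -2.423e-01]
 [-1.100e-03 -2.423e-01 -9.702e-01]
 [-1.000e+00 -5.000e-04  1.300e-03]]
lk R,L rel start [7.95 7.12]
lk R,L rel start [7.93 6.81]
lk R,L rel start [7.42 6.2 ]
tm R,L [7.4  7.53]
```

```bash
python3 -c "
from h import *
np.set_printoptions(precision=2,suppress=True)
s=ctrl.calibration('scene');t=ctrl.calibration('top')
cv2.imwrite('pics/t11.png',ctrl.read_camera('top'))
# project expected screws/window from model to get pts, fit (R,L) jointly
C=np.array([.522,.099]);
for w in(7,9,11,13):
  P=[];G=[]
  for x,y in((.04,-.045),(.04,.045),(-.04,.045),(-.04,-.045),(0,0),(.018,0),(0,.018),(-.018,0),(0,-.018)):
    p=proj(s,[C[0]+x,C[1]+y,.073]);P.append(p);G.append([(.055-y)/.11,(.055+y)/.11])
  d=-lk('pics/scene0.png','pics/s11.png',P,w)[:,1]/.268
  print(w,d,'fit',np.linalg.lstsq(np.array(G),d,rcond=None)[0])
a=cv2.imread('pics/scene0.png');b=cv2.imread('pics/s11.png')
f=lambda i:cv2.resize(i[160:230,322:400],(400,359),interpolation=cv2.INTER_CUBIC)
cv2.imwrite('pics/v11.png',np.hstack([f(a),f(b)]))
"
```

```text
7 [7.96 6.6  7.51 5.36 7.82 8.11 7.56 8.05 7.35] fit [7.12 7.62]
9 [7.63 5.88 7.02 4.89 7.8  7.73 7.6  7.75 7.24] fit [6.91 7.21]
11 [6.97 5.46 6.87 4.78 7.8  7.58 7.63 7.81 7.65] fit [6.79 7.11]
13 [6.24 5.35 6.65 4.55 7.76 7.6  7.59 7.74 7.75] fit [6.48 7.13]
```

View pics/v11.png

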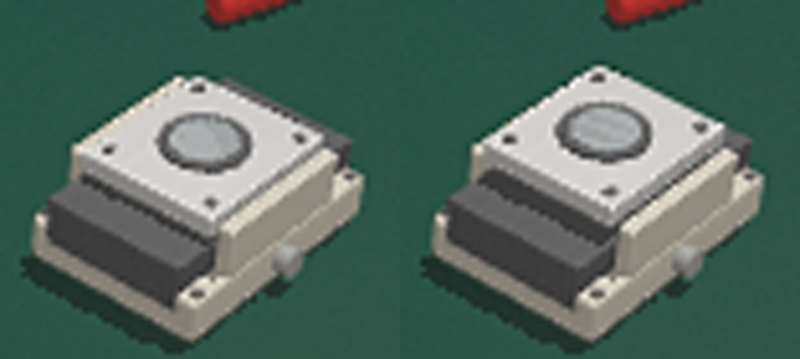

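The right panel shows the cover up evenly: window 142→131 and the two +x screws 202→190 and 139→127 crop px, which is about 8 mm at both ends. That's in range. Setting the wedge down.

>>> play_rows --targets '[{"delta_pos": [0, 0, -0.005], "delta_rot": [0, 0, 0], "claw": 10}, {"delta_pos": [0, 0, -0.01], "delta_rot": [0, 0, 0], "claw": 10}, {"delta_pos": [0, 0, -0.0135], "delta_rot": [0, 0, 0], "claw": 10}, {"delta_pos": [0, 0, -0.0135], "delta_rot": [0, 0, 0], "claw": 10}, {"delta_pos": [0, 0, -0.0135], "delta_rot": [0, 0, 0], "claw": 10}]'

```text
time: 33.0
eef_pos: [0.5998, -0.3123, 0.0491]
tcp_rot: [-0.557, -0.434, 0.558, -0.436]
contact_force: [0.4, 0.5, -2.0]
opening: 0.249
```

>>> play_rows --targets '[{"delta_pos": [0, 0, -0.0006], "delta_rot": [0, 0, 0], "claw": 10}, {"delta_pos": [0, 0, -0.0012], "delta_rot": [0, 0, 0], "claw": 10}, {"delta_pos": [0, 0, -0.0012], "delta_rot": [0, 0, 0], "claw": 10}]'

```text
time: 33.25
eef_pos: [0.5997, -0.3122, 0.0478]
tcp_rot: [-0.557, -0.434, 0.558, -0.436]
contact_force: [-0.0, -0.2, -1.6]
opening: 0.246
```

>>> play_rows --targets '[{"delta_pos": [0, 0, -0.0008], "delta_rot": [0, 0, 0], "claw": 10}, {"delta_pos": [0, 0, -0.0015], "delta_rot": [0, 0, 0], "claw": 10}, {"delta_pos": [0, 0, -0.0015], "delta_rot": [0, 0, 0], "claw": 10}]'

```text
time: 33.5
eef_pos: [0.5996, -0.3121, 0.0461]
tcp_rot: [-0.557, -0.434, 0.558, -0.436]
contact_force: [0.3, 0.4, -1.6]
opening: 0.246
```

>>> play_rows --targets '[{"delta_pos": [0, 0, -0.0005], "delta_rot": [0, 0, 0], "claw": 10}, {"delta_pos": [0, 0, -0.0008], "delta_rot": [0, 0, 0], "claw": 10}, {"delta_pos": [0, 0, -0.0008], "delta_rot": [0, 0, 0], "claw": 10}]'

```text
time: 33.75
eef_pos: [0.5998, -0.3123, 0.0457]
tcp_rot: [-0.557, -0.434, 0.558, -0.436]
contact_force: [-0.4, -0.2, 1.5]
opening: 0.247
```

Bench contact at TCP z=0.0457, as at the pick-up. Release and retreat straight up.

>>> play_rows --targets '[{"delta_pos": [0, 0, 0], "delta_rot": [0, 0, 0], "claw": 26}, {"delta_pos": [0, 0, 0], "delta_rot": [0, 0, 0], "claw": 36}, {"delta_pos": [0, 0, 0], "delta_rot": [0, 0, 0], "claw": 48}, {"delta_pos": [0, 0, 0], "delta_rot": [0, 0, 0], "claw": 50}, {"delta_pos": [0, 0, 0], "delta_rot": [0, 0, 0], "claw": 50}, {"delta_pos": [0, 0, 0.01], "delta_rot": [0, 0, 0], "claw": 50}, {"delta_pos": [0, 0, 0.03], "delta_rot": [0, 0, 0], "claw": 50}, {"delta_pos": [0, 0, 0.06], "delta_rot": [0, 0, 0], "claw": 50}, {"delta_pos": [0, 0, 0.1], "delta_rot": [0, 0, 0], "claw": 50}, {"delta_pos": [0, 0, 0.14], "delta_rot": [0, 0, 0], "claw": 50}, {"delta_pos": [0, 0, 0.16], "delta_rot": [0, 0, 0], "claw": 50}, {"delta_pos": [0, 0, 0.16], "delta_rot": [0, 0, 0], "claw": 50}, {"delta_pos": [0, 0, 0.16], "delta_rot": [0, 0, 0], "claw": 50}]'

```text
time: 34.83
eef_pos: [0.6007, -0.3128, 0.209]
tcp_rot: [0.558, 0.432, -0.557, 0.438]
contact_force: [0.4, 0.1, -0.4]
opening: 0.583
```

```bash
python3 -c "
from h import *
st()
sc=ctrl.read_camera('scene');im=ctrl.read_camera('wrist');cv2.imwrite('pics/s12.png',sc)
cv2.imwrite('pics/v12.png',np.vstack([cv2.resize(sc[140:330,200:420],(500,432)),cv2.resize(im[60:260,190:440],(500,400))[:160]]))
"
```

```text
34.83 [ 0.6007 -0.3128  0.209 ] F [ 0.4  0.1 -0.4] T [-0.02 -0.03  0.01] rotfix [0.0017 0.002  0.0798]
```

View pics/v12.png

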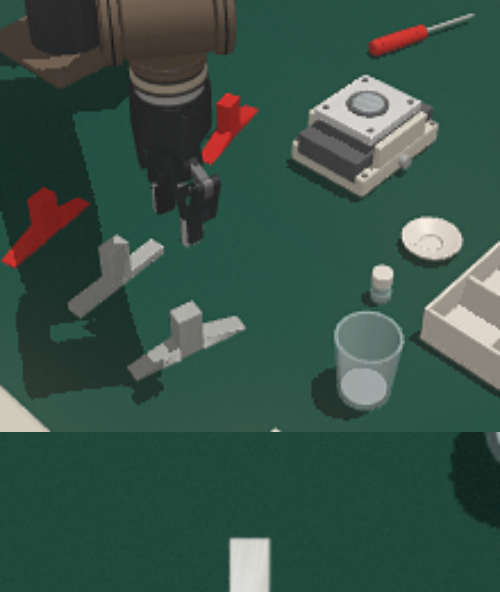

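The wedge stands upright at (187,335) in the crop, clear of the gripper. The cover is raised level and the bystanders are where they were, so I'm handing in.

```bash
python3 -c "
from plant import ctrl
print(ctrl.sign_off())"
```

```text
the job is handed in; nothing more can be done
None
```

I worked the wedge under the right lip to about 4 mm, the left to about 8 mm, then the right to about 8 mm. Then I stood it back on the bench upright at its original spot and handed the job in at about 35 s. No verdict was reported.

- **Lips:** my estimates of the final lift come from the scene images and from how far the wedge travelled. Both lips come out at roughly 7–9 mm, inside the 6.5–10.5 mm window. The greatest lead at any time was about 4.5 mm.
- **Force:** the highest push I read was about 9 N. I only read it at the end of each move.
- **Last check:** the final picture shows the wedge upright and clear of both gripper and cell. The cover is level, and the bystanders in view look undisturbed. The carton was outside that picture.
- **Disagreement:** the travel geometry gives an average lift of about 8.7 mm. Tracking the cover's window gives about 7.8 mm, plus up to 0.55 mm for the unknown starting lift. Single-screw tracking was noisier, with most readings between 6 and 8 mm and one far screw down to about 5 mm. I relied on the geometry and the window, so the left lip's exact value is the least certain.

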